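# Shim the rocking gauge stand

## Task

The dial gauge stand rocks on its two middle feet because its brass front foot is too short. Push the orange wedge along the counter, thin end first, under that front foot until the stand sits level with its rear foot down and the wedge is tight; then press the blue test button above the front foot fully down for about a second to prove that the stand no longer sinks, and back away. Do not pick up the wedge: keep it flat on the counter, and leave the other things where they are.

Things in the scene. Friction and masses are not known exactly. Their poses are not given: they have to be found in the camera images.
- wedge: Loose orange plastic wedge, about 80 g, 100 mm long (its x), 50 mm wide (its y). Origin at the centre of its flat underside; +x points to its thin end (2 mm high), -x to its blunt upright end (22 mm high); the slope between is straight. It lies on the counter in front of the stand, off line and turned. Smooth (friction about 0.4). Push its blunt end or sides.
- wedge_back (a point): Middle of the wedge's blunt end face, 11 mm above the counter; the face is 50 mm wide and 22 mm high.
- stand_base: Two black rubber cups (40 mm across, 12 mm high, at y = +80 and -80 mm), fixed to the counter, that carry the stand's middle feet. Origin on the counter midway between them; +x points to the back of the stand, -x to its front foot, +z up. The wedge goes in along +x on the line y = 0.
- stand (a joint): Tilt of the stand about its middle feet: 0 = level, rear foot on the counter (end stop); -0.08 rad = rocked to the front (end stop). Its own weight rocks it to the front with about 3 to 5 N at the front foot, which the wedge must lift (a push of about 3 to 10 N). At the level stop the wedge jams and the push force rises steeply.
- foot (a point): Lowest point of the domed brass front foot (20 mm across), 100 mm in front of the cups' line: 6 mm above the counter when rocked to the front, 14 mm when level. The wedge meets it with about 20 mm of its length past the foot's centre and has it level at about 60 mm, its blunt end then 40 mm in front of the foot's centre.
- pad_top (a point): Centre of the upper face of the blue test button, a disc 24 mm across and 10 mm thick; 59 mm above the counter when the stand is level and the button up. It is pressed straight down.
- cored_brick: Bystander: red brick with three holes, 215 x 102 x 65 mm, lying on the counter; origin at the centre of its underside.
- sieve_cup: Bystander: grey plastic sieve cup, 76 mm across, 70 mm high; origin at the centre of its underside.
- ruler: Bystander: steel ruler, 300 x 28 x 3 mm, along its x; origin at the centre of its underside.
- weight: Bystander: brass weight with a knob, 48 mm across, 64 mm high; origin at the centre of its underside.
- shim_block: Bystander: flat wooden block, 60 x 40 x 12 mm; origin at the centre of its underside.
- jar: Bystander: jar with white lid, 64 mm across, 75 mm high; origin at the centre of its underside.
- dial (a point): Centre of the white-faced dial (60 mm across) on the post at the stand's back, about 195 mm up. The stand is a grey cross: spine 70 mm wide, x = -120 to +130 mm from the cups' line, top 44 mm above the counter when level; crossbar 190 mm wide, x = -30 to +30 mm; steel plate on the spine at x = -80 to -30 mm, top 54 mm. Dial and post stay behind x = 0.
- pad (a joint): Travel of the blue spring test button on the stand, straight above the front foot: 0 = up, 0.004 m = fully down. It yields from 2 N and is fully down at 6 N.
Mind the look-alikes: they are no part of the job. What is meant by the wedge is not green or turquoise, and is the smaller of those in its own colour.

How it is judged:
By the outcome, as a careful person would: the job done as asked, in the order asked, and still so for the second after the job is handed in, with the robot touching nothing.
It also fails if it takes over 54 s, if anything falls off the work surface, if the arm or the gripper's body presses on something with over 40 N, if the wrist force passes 120 N, or if a joint passes its speed limit or range.

## Robot

A 7-joint arm with a two-finger parallel gripper is mounted at the origin on the work surface. World frame = base frame: x ahead of the robot, y to its left, z up, the work surface at z = 0. Lengths are in m, angles in rad, forces in N, time in s.
With the tool pointing down it reaches from about 0.425 to 0.875 m from the base axis. Payload 4.7 kg.
Tool frame: the origin (TCP) lies midway between the tips of the shut fingers; the grasp point (between the pads) lies 19 mm behind it; z points along the fingers, y is the direction in which the jaws open and shut (so a half turn about z gives the same grasp; the last joint's range is limited). The gripper opens to 87 mm and grips with 3 to 60 N. Pads are 19 mm wide; open, the fingers measure 117 mm over their backs; the gripper's body (75 mm by 190 mm) begins 51 mm behind the grasp point.
Start: joints at [1.295, 0.321, -0.07, 1.45, 0.023, 1.371, -0.057], TCP at [0.186, -0.623, 0.186] pointing down, gripper open.
Joint ranges: [-2.86, 2.86], [-0.3, 2.09], [-1.38, 1.24], [0.06, 2.45], [-1.56, 4.7], [0.09, 2.05], [-2.69, 2.69]. Speed limits (rad/s): [2.57, 2.57, 3.14, 3.14, 3.14, 3.14, 3.14].

## Interface

Orientations are given as a rotation vector (axis times angle).
In Python, from bench import ctrl, optics gives the robot as it stands. The module is installed in compiled form; this text tells all that it offers.
- The arm moves only by the tool step_arm, never from a script. Its argument "deltas" is a list of rows, each a list of 7 numbers: the turn, a rotation vector about the tool's x, y, z in degrees, then the shift along the tool's x, y, z in mm, then the finger opening in mm, from 0 to 87. A call has exactly 8 rows; each row is the pose to reach, as a shift and turn from the pose commanded when the call began, along the tool's axes at that moment; what a row does not reach only later rows make up. A row lasts 1/8 s, in which the tool goes at most 62.5 mm and 10.7 degrees, less where a joint would pass 70% of its speed; a pose out of reach is approached as far as the arm can. A call with a gripper value outside its range is refused whole. The fingers move at their own pace and stop on an object; "newtons" is the grip in N (left out, the last holds). Time passes only in rows, so rows that repeat a pose let the fingers close, or fill a call up. It gives the time, the measured TCP pose, the force and the opening at its end, in the units of the state.
- ctrl.get_state(): the state, without advancing time (a new reading comes with each control period).
- optics.get_image(name): name is "side" or "top" or "wrist"; returns the picture (400x640x3 uint8, red, green, blue); there is no depth.
- optics.get_calibration(name): a dict with "K" (3x3 intrinsics, pixels), "R" (3x3) and "t" (3): a world point X has camera coordinates R X + t. Camera axes: x right, y down, z forward; pixel columns grow to the right and rows downward; lengths in m; the calibration is good to about 2 mm. A picture is of the moment at which its call begins: read the wrist's pose just before it. get_calibration takes no time and is no camera call; for the wrist camera it gives the pose at the moment of the call.
- ctrl.close_job(): hands the job in, once; it reports no verdict.
The state is a dict: "time": time; "joint_positions": joint angles; "qd": joint speeds; "joint_torque": joint torques, N m; "position": TCP position; "tool_rot": TCP orientation; "ft_force": force on the tool from outside, world axes, zero at the start; "torque": the same for the moment, N m; "grip_width": opening from 0.0 (shut) to 1.0 (fully open).
Only numpy, scipy, OpenCV 4.12 (cv2) and the standard library are available. Lean on these libraries where they do the work, as an engineer would, in place of code of your own. Each camera call takes 0.05 s, during which the arm holds its last target.

## Working session

There is one attempt and no reset: what is moved stays moved. The work goes in short steps, Python scripts to look and compute and a tool call to move; the robot and the scene stay as the last step left them, time stands still between calls to the robot, and variables do not carry over. Pictures are saved under pics/ and viewed, and the job is handed in when it is done.

Besides the shell and the picture viewer there is one more tool, called by a JSON object that holds its "op" and its "data", one argument or row to a line. step_arm: Moves the arm, as the interface text tells. Its arguments: {"type":"object","properties":{"deltas":{"type":"array"},"newtons":{"type":"number"}},"required":["deltas"]}

```bash
mkdir -p pics
python3 - <<'E'
from bench import ctrl, optics
import cv2,json
s=ctrl.get_state(); print({k:(v if not hasattr(v,'tolist') else v.tolist()) for k,v in s.items()})
for n in ("side","top"):
    im=optics.get_image(n); cv2.imwrite(f"pics/{n}0.png",im[:,:,::-1])
    c=optics.get_calibration(n); print(n,c)
E
```

```text
{'time': 0.0, 'joint_positions': [1.2951025517463497, 0.3218469666532422, -0.07010763958965159, 1.4516824621586009, 0.02262981261157633, 1.370795898146101, -0.056916801207130566], 'qd': [0.0007834840671760481, 0.00021244541075669224, -0.0015306888685334755, -0.00017932652389620208, 0.0007541861983238942, 0.0009195722243173919, -0.0005729241141592563], 'joint_torque': [0.0002540334935474675, -49.128992557525635, -0.403766892850399, -31.253206729888916, -0.06410383153706789, 0.04368052468635142, 0.00012653605608647922], 'position': [0.18551203635129454, -0.6223091683107249, 0.18534246437285226], 'tool_rot': [-3.1067781133840806, -0.4534056043608023, 0.0006272059839075149], 'ft_force': [-0.4968066577678403, 0.019847642001619044, 0.10977947272116838], 'torque': [-0.04638276144185188, 0.0012902616129414372, -0.047489376689761574], 'grip_width': 1.0015639249602382}
side {'K': array([[515.68039799,   0.        , 323.67200648],
       [  0.        , 515.68039799, 200.89497927],
       [  0.        ,   0.        ,   1.        ]]), 'R': array([[ 0.99849642, -0.05278854,  0.01477382],
       [-0.02816218, -0.72522082, -0.68794015],
       [ 0.04702964,  0.68648972, -0.72561704]]), 't': array([-0.56682681,  0.12597623,  1.58985889])}
top {'K': array([[450.57484467,   0.        , 317.94897198],
       [  0.        , 450.57484467, 198.19951489],
       [  0.        ,   0.        ,   1.        ]]), 'R': array([[-0.01077279, -0.99974361,  0.01991634],
       [-0.98085183,  0.0066917 , -0.19464046],
       [ 0.19445728, -0.0216318 , -0.98067244]]), 't': array([0.01500176, 0.57010874, 1.26383892])}
```

View pics/side0.png

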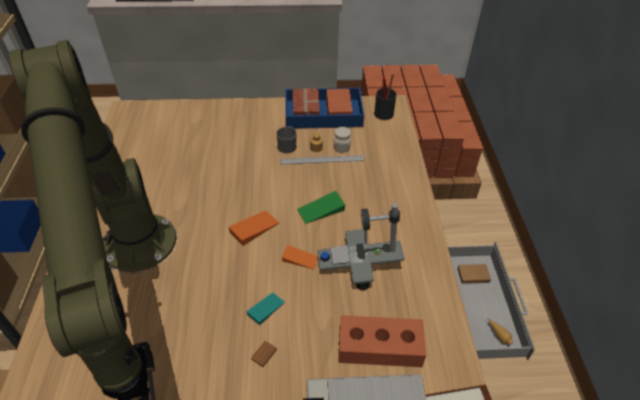

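View pics/top0.png

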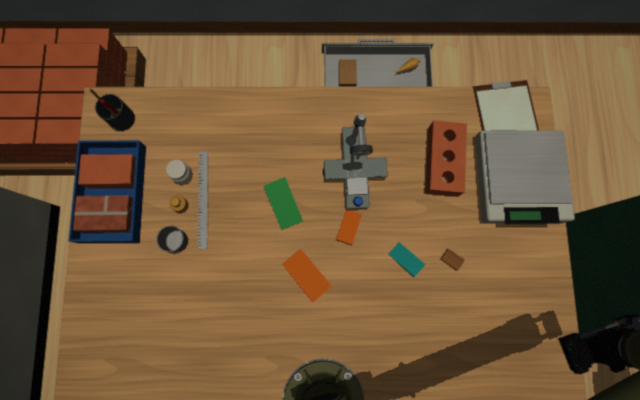

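Candidates for the wedge:
- Small orange: top (349,227), side (299,257).
- Large orange: top (306,275), side (253,227).
- Green: top (283,203).
- Turquoise: top (407,260).

I choose the small orange one and check it in a close crop.

```bash
cat > h.py <<'E'
import numpy as np, cv2
from bench import ctrl, optics
CAL={n:optics.get_calibration(n) for n in("side","top")}
def ray(c,uv):
    d=np.linalg.inv(c["K"])@np.array([uv[0],uv[1],1.]); R,t=np.array(c["R"]),np.array(c["t"])
    return -R.T@t, R.T@d
def onplane(c,uv,z):
    o,d=ray(c,uv); return o+d*(z-o[2])/d[2]
def proj(c,X):
    p=c["R"]@np.asarray(X,float)+c["t"]; p=c["K"]@p; return p[:2]/p[2]
def tri(c1,u1,c2,u2):
    o1,d1=ray(c1,u1);o2,d2=ray(c2,u2)
    s=np.linalg.lstsq(np.c_[d1,-d2],o2-o1,rcond=None)[0]
    a,b=o1+d1*s[0],o2+d2*s[1]; return (a+b)/2,np.linalg.norm(a-b)
def omask(im):
    h=cv2.cvtColor(im,cv2.COLOR_RGB2HSV)
    return cv2.inRange(h,(5,170,110),(18,255,255))
E
python3 - <<'E'
from h import *
t=cv2.imread("pics/top0.png");s=cv2.imread("pics/side0.png")
a=cv2.resize(t[100:260,290:410],None,fx=5/1.4,fy=5/1.4,interpolation=cv2.INTER_CUBIC)
b=cv2.resize(s[190:310,260:420],None,fx=5,fy=5,interpolation=cv2.INTER_CUBIC)[:570]
cv2.imwrite("pics/c_top.png",a);cv2.imwrite("pics/c_side.png",b)
for n,im in(("top",t),("side",s)):
    m=omask(im[:,:,::-1].copy())
    for c in cv2.findContours(m,0,2)[0]:
        if cv2.contourArea(c)>80: print(n,cv2.contourArea(c),cv2.minAreaRect(c),cv2.approxPolyDP(c,3,True).reshape(-1,2).tolist())
    h=cv2.cvtColor(im,cv2.COLOR_BGR2HSV); m=cv2.inRange(h,(100,150,80),(125,255,255))
    for c in cv2.findContours(m,0,2)[0]:
        if cv2.contourArea(c)>20: print("blue",cv2.contourArea(c),cv2.minAreaRect(c))
E
```

```text
top 1192.0 ((306.3196716308594, 274.98358154296875), (49.80635070800781, 25.607376098632812), 50.194427490234375) [[299, 249], [282, 264], [314, 301], [331, 285]]
top 506.5 ((348.8500061035156, 226.45001220703125), (17.076295852661133, 32.57145690917969), 18.43494987487793) [[346, 210], [336, 239], [351, 244], [361, 214]]
top 157.5 ((177.0, 203.0), (14.0, 14.0), 90.0) [[174, 196], [170, 205], [178, 210], [184, 200]]
top 1364.5 ((105.0, 169.0), (28.0, 52.0), 90.0) [[81, 156], [79, 183], [129, 182], [130, 155]]
top 2191.5 ((448.08685302734375, 156.0466766357422), (33.691314697265625, 69.52875518798828), 1.6846843957901) [[434, 121], [431, 188], [463, 191], [465, 124]]
top 908.0 ((58.0, 131.0), (22.0, 44.0), 90.0) [[38, 120], [36, 142], [76, 142], [80, 120]]
top 725.0 ((17.0, 131.5), (23.0, 34.0), 90.0) [[0, 120], [0, 143], [31, 142], [34, 120]]
top 901.5 ((60.49999237060547, 104.99999237060547), (42.99999237060547, 21.999996185302734), -0.0) [[41, 95], [39, 116], [80, 116], [82, 94]]
top 781.5 ((18.5, 105.0), (22.0, 37.0), 90.0) [[0, 94], [0, 116], [34, 116], [37, 94]]
top 1039.0 ((68.
[... 614 characters left out ...]
5), (7.071067810058594, 6.363960266113281), 45.0)
blue 253.5 ((109.5, 192.5), (9.0, 49.0), 90.0)
blue 167.0 ((113.0, 152.0), (8.0, 48.0), 90.0)
side 419.0 ((299.616455078125, 257.3561706542969), (33.23969268798828, 14.513104438781738), 20.556041717529297) [[287, 246], [283, 258], [314, 266], [316, 256]]
side 688.0 ((253.13699340820312, 225.3013916015625), (18.20732879638672, 46.1804084777832), 65.55604553222656) [[277, 222], [264, 211], [229, 228], [242, 240]]
blue 26.0 ((324.5000305175781, 255.50003051757812), (5.656853675842285, 5.656853675842285), 45.0)
blue 57.5 ((289.0, 108.5), (15.0, 4.0), 90.0)
blue 59.5 ((356.0, 107.0), (14.0, 6.0), 90.0)
blue 60.0 ((323.0, 107.5), (15.0, 6.0), 90.0)
```

View pics/c_top.png

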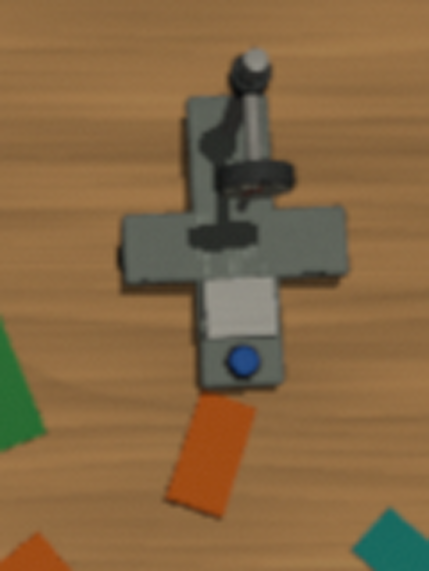

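View pics/c_side.png

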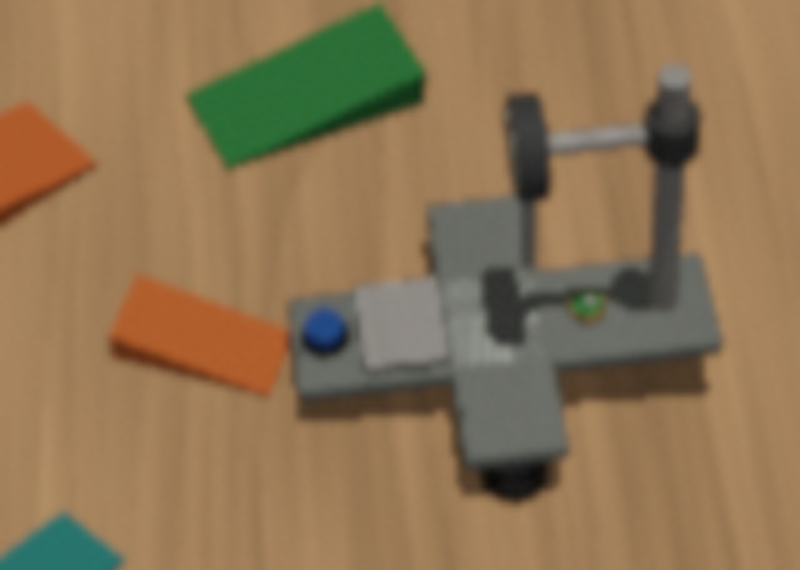

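The small orange block (crop top (210,455), side crop (200,335)) is the wedge: its blunt end is on the robot's side and its thin end faces the stand, turned about 18° and off line. Next I measure positions.

Run:
```python
from h import *
np.set_printoptions(precision=4,suppress=True)
T,S=CAL["top"],CAL["side"]
k=1.4/5
ct=lambda x,y:(290+x*k,100+y*k); cs=lambda x,y:(260+x/5,190+y/5)
print("pad",tri(T,ct(243,361),S,cs(325,328)))
# stand points (level heights approx z=.044)
names={"frontL":((203,388),(292,302)),"frontR":((281,385),(298,392)),"barL-front":((124,282),(432,208)),"barL-back":((123,216),None),"barR-front":((346,272),(468,462)),"barR-back":((345,207),(565,450)),"rearL":((188,98),None),"rearR":((267,97),(718,348))}
for n,(a,b) in names.items():
    print(n,onplane(T,ct(*a),.044), tri(T,ct(*a),S,cs(*b)) if b else "")
# wedge
print("thin",[onplane(T,ct(*p),.002) for p in((201,393),(256,408))],"blunt",[onplane(T,ct(*p),.022) for p in((166,497),(222,516))])
print("thin s",[onplane(S,cs(*p),.002) for p in((291,335),(271,393))],"blunt s",[onplane(S,cs(*p),.022) for p in((138,277),(112,342))])
```

```text
pad (array([ 0.5644, -0.109 ,  0.0415]), np.float64(0.0016656681443090726))
frontL [ 0.5406 -0.0751  0.044 ] (array([ 0.5457, -0.0765,  0.0252]), np.float64(0.003588876815386534))
frontR [ 0.5427 -0.1397  0.044 ] (array([ 0.547 , -0.1422,  0.0248]), np.float64(0.0019163963639004745))
barL-front [ 0.6309 -0.0111  0.044 ] (array([ 0.6355, -0.0114,  0.031 ]), np.float64(0.0027249622526172696))
barL-back [ 0.6881 -0.0111  0.044 ] 
barR-front [ 0.6384 -0.1974  0.044 ] (array([ 0.6415, -0.1996,  0.0319]), np.float64(5.68604652482295e-05))
barR-back [ 0.695  -0.1989  0.044 ] (array([ 0.6961, -0.1996,  0.0403]), np.float64(2.5875647688911376e-05))
rearL [ 0.7924 -0.0681  0.044 ] 
rearR [ 0.7931 -0.1358  0.044 ] (array([ 0.7927, -0.1357,  0.0452]), np.float64(0.00025455774473826204))
thin [array([ 0.5436, -0.0769,  0.002 ]), array([ 0.5304, -0.1234,  0.002 ])] blunt [array([ 0.4532, -0.0442,  0.022 ]), array([ 0.4371, -0.0902,  0.022 ])]
thin s [array([ 0.5467, -0.083 ,  0.002 ]), array([ 0.5329, -0.1254,  0.002 ])] blunt s [array([ 0.4554, -0.0506,  0.022 ]), array([ 0.4398, -0.099 ,  0.022 ])]
```

```bash
cat >> h.py <<'E'
from scipy.spatial.transform import Rotation as Ro
def need(p,yawdeg):
    s=ctrl.get_state(); R0=Ro.from_rotvec(s["tool_rot"]); y=np.radians(yawdeg)
    a=np.array([np.cos(y/2),np.sin(y/2),0]); R1=Ro.from_rotvec(np.pi*a)  # tool x along yaw, z down
    return np.round(np.degrees((R0.inv()*R1).as_rotvec()),2), np.round(1000*R0.inv().apply(np.array(p)-s["position"]),1)
def st():
    s=ctrl.get_state(); R=Ro.from_rotvec(s["tool_rot"]).as_matrix()
    print("t",round(s["time"],2),"p",np.round(s["position"],4),"xyaw",round(float(np.degrees(np.arctan2(R[1,0],R[0,0]))),2),"tilt",np.round(R[:2,2],3),"F",np.round(s["ft_force"],2),"g",round(s["grip_width"]*87,1))
E
python3 -c "
from h import *
st();print(need((.47,-.088,.14),1.7))"
```

```text
t 0.1 p [ 0.1855 -0.6224  0.1855] xyaw 16.6 tilt [-0.001  0.002] F [0.09 1.05 0.65] g 86.8
(array([-0.1 ,  0.02, 14.9 ]), array([ 425.3, -430.7,   46.2]))
```

{"op": "step_arm", "data": {
  "deltas": [
    [0,0,2,40,-40,4,87],
    [0,0,4,80,-81,8,87],
    [0,0,6,120,-121,12,87],
    [0,0,8,160,-162,17,87],
    [0,0,10,200,-203,21,87],
    [0,0,12,240,-243,26,87],
    [0,0,14,280,-284,30,87],
    [0,0,14.9,320,-324,35,87]
  ]
}}

```text
time: 1.1
position: [0.4002, -0.2192, 0.1512]
tool_rot: [3.141, 0.046, 0.0]
ft_force: [-0.3, -0.5, 0.3]
grip_width: 1.003
```

```bash
python3 -c "
from h import *
st();print(need((.455,-.088,.14),1.7))"
```

```text
t 1.1 p [ 0.4002 -0.2192  0.1512] xyaw 1.67 tilt [ 0. -0.] F [-0.26 -0.47  0.3 ] g 87.2
(array([ 0.03, -0.  , -0.03]), array([  58.5, -129.5,   11.1]))
```

{"op": "step_arm", "data": {
  "deltas": [
    [0,0,0,12,-26,2,87],
    [0,0,0,24,-52,4,87],
    [0,0,0,35,-78,6,87],
    [0,0,0,47,-104,9,87],
    [0,0,0,58,-129,11,87],
    [0,0,0,58,-129,11,87],
    [0,0,0,58,-129,11,87],
    [0,0,0,58,-129,11,87]
  ]
}}

```text
time: 2.1
position: [0.4535, -0.0914, 0.1403]
tool_rot: [3.141, 0.044, -0.0]
ft_force: [0.2, -0.7, 0.4]
grip_width: 0.998
```

Run:
```python
from h import *
st(); c=optics.get_calibration("wrist"); im=optics.get_image("wrist")
cv2.imwrite("pics/w1.png",im[:,:,::-1]); np.savez("w1.npz",**c)
```

```text
t 2.1 p [ 0.4535 -0.0914  0.1403] xyaw 1.6 tilt [-0. -0.] F [ 0.19 -0.74  0.42] g 86.8
```

View pics/w1.png

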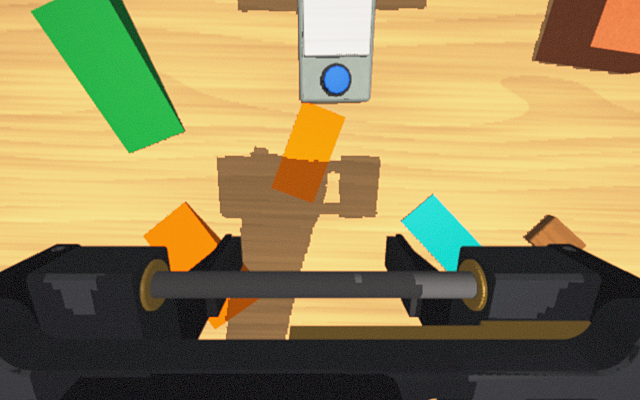

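The wrist view shows the wedge with thin corners (304,101) and (345,116) and blunt corners (272,188) and (313,203). The button is at (336,80), and the spine front edge runs from (300,101) to (370,102).

Run:
```python
from h import *
np.set_printoptions(precision=4,suppress=True)
W=dict(np.load("w1.npz"))
im=cv2.imread("pics/w1.png")[:,:,::-1].copy(); h=cv2.cvtColor(im,cv2.COLOR_RGB2HSV)
m=cv2.inRange(h,(5,170,60),(22,255,255)); m[:90]=0;m[230:]=0;m[:,:260]=0;m[:,360:]=0
c=max(cv2.findContours(m,0,2)[0],key=cv2.contourArea); print(cv2.minAreaRect(c),cv2.approxPolyDP(c,4,True).reshape(-1,2).tolist())
m=cv2.inRange(h,(100,130,60),(125,255,255)); b=[x for x in cv2.findContours(m,0,2)[0] if cv2.contourArea(x)>200]; print([cv2.minEnclosingCircle(x) for x in b])
for n,p,z in(("thinL",(304,101),.002),("thinR",(345,116),.002),("bluL",(272,188),.022),("bluR",(313,203),.022),("pad",(336,80),.051),("spFL",(300,101),.036),("spFR",(370,102),.036),("plFL",(303,55),.05),("plFR",(373,55),.05)): print(n,onplane(W,p,z))
print("padTri", tri(W,(336,80),CAL["top"],(358.0,201.1)), tri(W,(336,80),CAL["side"],(325,255.6)))
```

```text
((307.78082275390625, 151.41778564453125), (45.76308059692383, 93.86698150634766), 20.556045532226562) [[302, 102], [271, 187], [313, 202], [344, 117]]
[((335.6333312988281, 79.02381134033203), 14.222209930419922)]
thinL [ 0.5477 -0.0795  0.002 ]
thinR [ 0.5333 -0.1249  0.002 ]
bluL [ 0.4545 -0.0464  0.022 ]
bluR [ 0.4385 -0.0923  0.022 ]
pad [ 0.5643 -0.1097  0.051 ]
spFL [ 0.546  -0.0766  0.036 ]
spFR [ 0.547  -0.1449  0.036 ]
plFL [ 0.5842 -0.0793  0.05  ]
plFR [ 0.586  -0.1418  0.05  ]
padTri (array([ 0.5683, -0.112 ,  0.0159]), np.float64(0.00038571679862795796)) (array([ 0.5651, -0.1102,  0.0435]), np.float64(5.51228016071102e-07))
```

```bash
python3 -c "
from h import *
st();print(need((.4746,-.0792,.006),1.7));W=dict(np.load('w1.npz'));
for p in ((402,222),(432,195),(185,203),(220,245),(145,236)): print(p,onplane(W,p,.015))"
```

```text
t 2.15 p [ 0.4536 -0.0914  0.1404] xyaw 1.6 tilt [-0. -0.] F [ 0.51  0.59 -0.12] g 87.1
(array([ 0.02,  0.01, -0.1 ]), array([ 21.4, -11.6, 134.4]))
(402, 222) [ 0.41603204 -0.19741736  0.015     ]
(432, 195) [ 0.44967322 -0.22794561  0.015     ]
(185, 203) [0.43232429 0.05481088 0.015     ]
(220, 245) [0.38071523 0.01785942 0.015     ]
(145, 236) [0.38995188 0.10627442 0.015     ]
```

{"op": "step_arm", "data": {
  "deltas": [
    [0,0,0,10,-6,30,87],
    [0,0,0,21,-12,60,87],
    [0,0,0,21,-12,85,87],
    [0,0,0,21,-12,105,87],
    [0,0,0,21,-12,120,87],
    [0,0,0,21,-12,130,87],
    [0,0,0,21,-12,134,87],
    [0,0,0,21,-12,134,87]
  ]
}}

```text
time: 3.15
position: [0.4747, -0.0778, 0.0066]
tool_rot: [3.141, 0.047, 0.0]
ft_force: [0.4, 0.1, -1.0]
grip_width: 1.001
```

```bash
python3 -c "
from h import *
st();print(need((.4746,-.1127,.006),1.7))"
```

```text
t 3.15 p [ 0.4747 -0.0778  0.0066] xyaw 1.7 tilt [ 0. -0.] F [ 0.38  0.12 -1.01] g 87.1
(array([ 0.01, -0.01,  0.  ]), array([-1.2, 34.9,  0.6]))
```

{"op": "step_arm", "data": {
  "deltas": [
    [0,0,0,0,5,0,87],
    [0,0,0,0,11,0,87],
    [0,0,0,0,17,0,87],
    [0,0,0,0,23,0,87],
    [0,0,0,-1,29,0,87],
    [0,0,0,-1,33,0,87],
    [0,0,0,-1,35,0,87],
    [0,0,0,-1,35,0,87]
  ],
  "newtons": 5
}}

```text
time: 4.15
position: [0.4746, -0.1127, 0.0064]
tool_rot: [3.141, 0.047, -0.0]
ft_force: [0.8, -0.7, -0.1]
grip_width: 1.0
```

{"op": "step_arm", "data": {
  "deltas": [
    [0,0,0,0,0,0,75],
    [0,0,0,0,0,0,65],
    [0,0,0,0,0,0,58],
    [0,0,0,0,0,0,54],
    [0,0,0,0,0,0,51],
    [0,0,0,0,0,0,49],
    [0,0,0,0,0,0,49],
    [0,0,0,0,0,0,49]
  ],
  "newtons": 5
}}

```text
time: 5.15
position: [0.4746, -0.1128, 0.0064]
tool_rot: [3.141, 0.047, -0.0]
ft_force: [0.2, 0.7, -0.5]
grip_width: 0.567
```

Run:
```python
from h import *
st(); c=optics.get_calibration("wrist"); im=optics.get_image("wrist")
cv2.imwrite("pics/w2.png",im[:,:,::-1]); np.savez("w2.npz",**c)
```

```text
t 5.15 p [ 0.4746 -0.1128  0.0064] xyaw 1.7 tilt [-0. -0.] F [ 0.15  0.69 -0.55] g 49.3
```

View pics/w2.png

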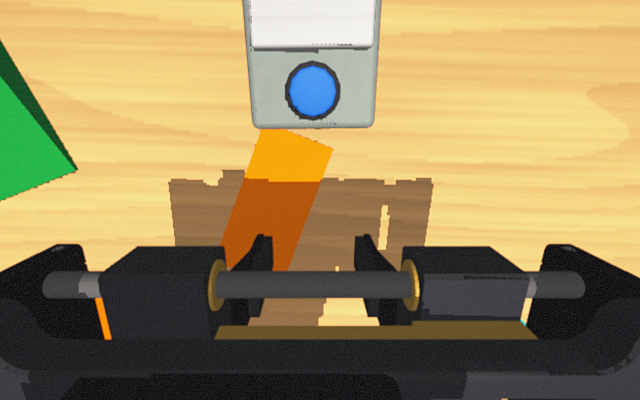

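Run:
```python
from h import *
W=dict(np.load("w2.npz"))
for p in((262,130),(333,148)): print(onplane(W,p,.002))
for p in((222,265),(276,270)): print(onplane(W,p,.015))
for z in (.0,.008): print("proj tcp",proj(W,(.4746,-.1128,z)))
s=optics.get_image("side");t=optics.get_image("top")
b=cv2.resize(s[190:310,260:420],None,fx=5,fy=5)[:,:,::-1]; a=cv2.resize(t[150:270,270:430],None,fx=5,fy=5)[:,:,::-1]
cv2.imwrite("pics/s2.png",b);cv2.imwrite("pics/t2.png",a)
```

```text
[ 0.54325226 -0.07677693  0.002     ]
[ 0.53275578 -0.12497162  0.002     ]
[ 0.44868402 -0.04837711  0.015     ]
[ 0.44580166 -0.08714222  0.015     ]
proj tcp [312.67029034 226.22346863]
proj tcp [312.66240683 230.22334646]
```

View pics/s2.png

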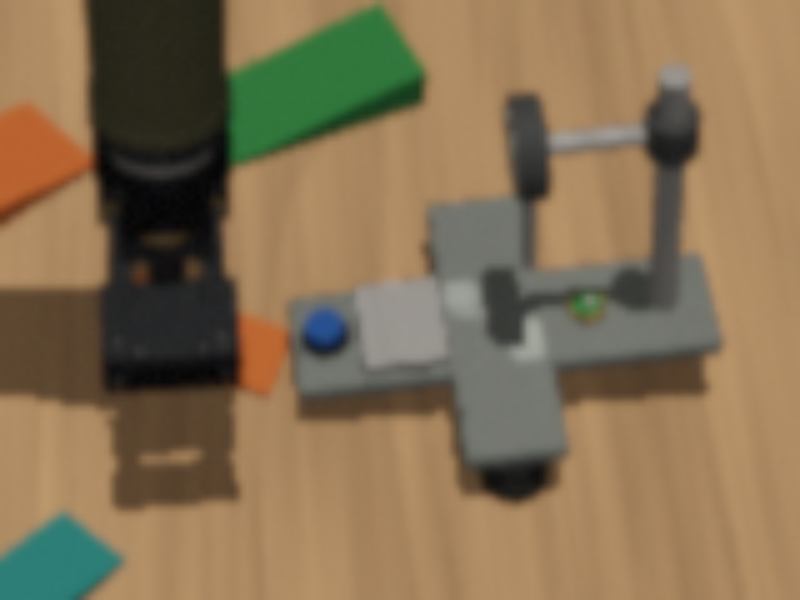

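View pics/t2.png

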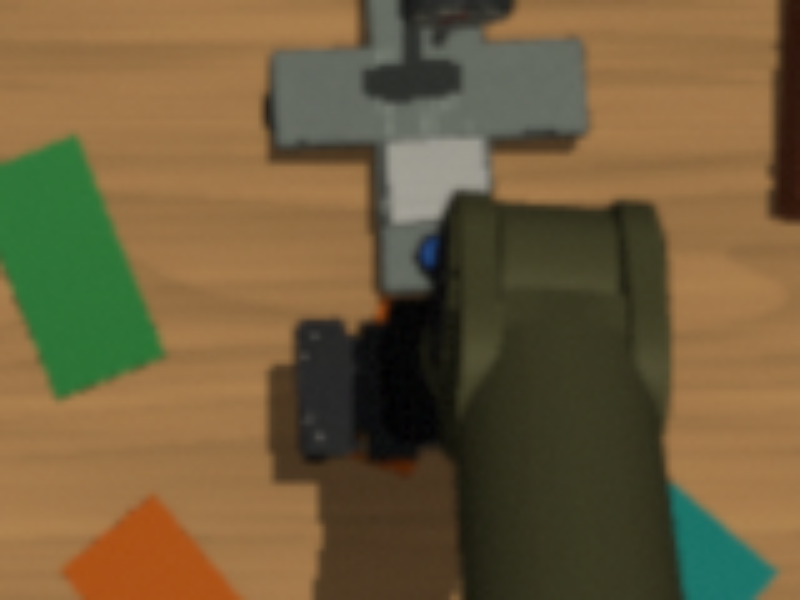

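The fingers, when open, evidently retract (arc linkage) and passed just over the wedge. It is still essentially at its old place, with thin corners at (262,130) and (333,148). I'll use the shut fingers as a pusher on its left side instead.

```bash
python3 -c "
from h import *
st();print(need((.498,-.03,.004),1.7))"
```

```text
t 5.3 p [ 0.4746 -0.1127  0.0064] xyaw 1.7 tilt [-0. -0.] F [-0.6  -0.58  0.13] g 48.9
(array([0., 0., 0.]), array([ 25.9, -82. ,   2.4]))
```

{"op": "step_arm", "data": {
  "deltas": [
    [0,0,0,0,0,-20,49],
    [0,0,0,0,0,-40,49],
    [0,0,0,10,-30,-44,20],
    [0,0,0,26,-60,-44,0],
    [0,0,0,26,-82,-44,0],
    [0,0,0,26,-82,-44,0],
    [0,0,0,26,-82,-44,0],
    [0,0,0,26,-82,-44,0]
  ]
}}

```text
time: 6.3
position: [0.498, -0.0315, 0.0503]
tool_rot: [3.141, 0.043, -0.0]
ft_force: [0.2, 0.3, -0.9]
grip_width: 0.024
```

Run:
```python
from h import *
st(); print(need((.498,-.03,.004),1.7))
c=optics.get_calibration("wrist"); im=optics.get_image("wrist")
cv2.imwrite("pics/w3.png",im[:,:,::-1]); np.savez("w3.npz",**c)
```

```text
t 6.3 p [ 0.498  -0.0315  0.0503] xyaw 1.58 tilt [-0.    -0.001] F [ 0.2   0.29 -0.86] g 2.1
(array([ 0.03,  0.01, -0.12]), array([ 0.1, -1.5, 46.3]))
```

View pics/w3.png

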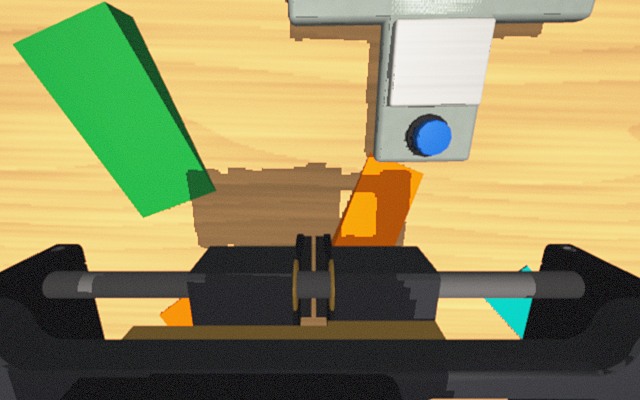

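{"op": "step_arm", "data": {
  "deltas": [
    [0,0,0,0,0,10,0],
    [0,0,0,0,0,20,0],
    [0,0,0,0,0,30,0],
    [0,0,0,0,0,38,0],
    [0,0,0,0,0,43,0],
    [0,0,0,0,0,45,0],
    [0,0,0,0,0,46,0],
    [0,0,0,0,0,46,0]
  ]
}}

```text
time: 7.35
position: [0.4984, -0.03, 0.0046]
tool_rot: [3.141, 0.047, 0.001]
ft_force: [-0.4, -0.2, -0.6]
grip_width: 0.004
```

{"op": "step_arm", "data": {
  "deltas": [
    [0,0,0,0,5,0,0],
    [0,0,0,0,10,0,0],
    [0,0,0,0,15,0,0],
    [0,0,0,0,20,0,0],
    [0,0,0,0,25,0,0],
    [0,0,0,0,30,0,0],
    [0,0,0,0,34,0,0],
    [0,0,0,0,34,0,0]
  ]
}}

```text
time: 8.35
position: [0.4992, -0.0643, 0.0044]
tool_rot: [3.141, 0.046, -0.0]
ft_force: [-0.5, 0.4, -0.6]
grip_width: 0.004
```

Run:
```python
from h import *
st()
c=optics.get_calibration("wrist"); im=optics.get_image("wrist")
cv2.imwrite("pics/w4.png",im[:,:,::-1]); np.savez("w4.npz",**c)
```

```text
t 8.35 p [ 0.4992 -0.0643  0.0044] xyaw 1.67 tilt [-0. -0.] F [-0.48  0.42 -0.57] g 0.4
```

View pics/w4.png

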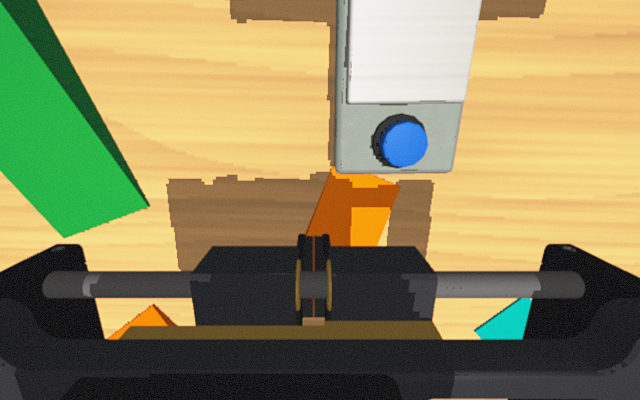

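Run:
```python
from h import *
W=dict(np.load("w4.npz"))
a,b=onplane(W,(332,168),.002),onplane(W,(400,186),.002); print(a,b,np.degrees(np.arctan2(*(a-b)[:2]))*-1)
print(onplane(W,(307,235),.013)); print(proj(W,(.4992,-.0643,.0044)))
```

```text
[ 0.5438844  -0.07646322  0.002     ] [ 0.53257139 -0.12473829  0.002     ] -13.188963307212582
[ 0.49827671 -0.06051339  0.013     ]
[312.48882934 229.34528243]
```

{"op": "step_arm", "data": {
  "deltas": [
    [0,0,0,0,3,0,0],
    [0,0,0,0,6,0,0],
    [0,0,0,0,9,0,0],
    [0,0,0,0,12,0,0],
    [0,0,0,0,14,0,0],
    [0,0,0,0,14,0,0],
    [0,0,0,0,8,0,0],
    [0,0,0,0,-10,0,0]
  ]
}}

```text
time: 9.4
position: [0.4988, -0.0537, 0.0044]
tool_rot: [3.141, 0.044, -0.0]
ft_force: [-0.4, 0.9, 0.0]
grip_width: 0.005
```

{"op": "step_arm", "data": {
  "deltas": [
    [0,0,0,0,0,-25,0],
    [0,0,0,-20,5,-50,0],
    [0,0,0,-50,20,-80,0],
    [0,0,0,-70,36,-100,0],
    [0,0,0,-70,36,-100,0],
    [0,0,0,-70,36,-100,0],
    [0,0,0,-70,36,-100,0],
    [0,0,0,-70,36,-100,0]
  ]
}}

```text
time: 10.4
position: [0.43, -0.0911, 0.1037]
tool_rot: [-3.14, -0.049, 0.002]
ft_force: [0.1, -0.4, -0.5]
grip_width: 0.004
```

Run:
```python
from h import *
st()
c=optics.get_calibration("wrist"); im=optics.get_image("wrist")
cv2.imwrite("pics/w5.png",im[:,:,::-1]); np.savez("w5.npz",**c)
```

```text
t 10.4 p [ 0.43   -0.0911  0.1037] xyaw 1.79 tilt [-0.001  0.001] F [ 0.09 -0.45 -0.53] g 0.4
```

View pics/w5.png

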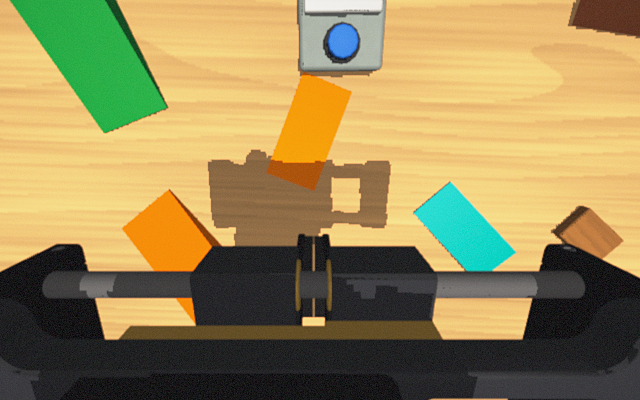

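Run:
```python
from h import *
W=dict(np.load("w5.npz"))
for p,z in(((304,74),.002),((351,92),.002),((267,173),.022),((315,189),.022)): print(onplane(W,p,z))
t=optics.get_image("top");s=optics.get_image("side")
for n,im in(("top",t),("side",s)):
    for c in cv2.findContours(omask(im),0,2)[0]:
        if 300<cv2.contourArea(c)<600: print(n,cv2.minAreaRect(c),cv2.approxPolyDP(c,3,True).reshape(-1,2).tolist())
cv2.imwrite("pics/s5.png",s[:,:,::-1])
```

```text
[ 0.54635667 -0.07920485  0.002     ]
[ 0.53184878 -0.12459997  0.002     ]
[ 0.45450658 -0.04611748  0.022     ]
[ 0.44007282 -0.09298825  0.022     ]
side ((301.1811828613281, 258.0926513671875), (29.6378116607666, 15.102328300476074), 21.370624542236328) [[290, 246], [293, 263], [314, 266], [316, 256]]
side ((248.07760620117188, 227.6810302734375), (17.857677459716797, 35.32143783569336), 66.80140686035156) [[261, 213], [230, 226], [230, 230], [258, 233]]
```

View pics/s5.png

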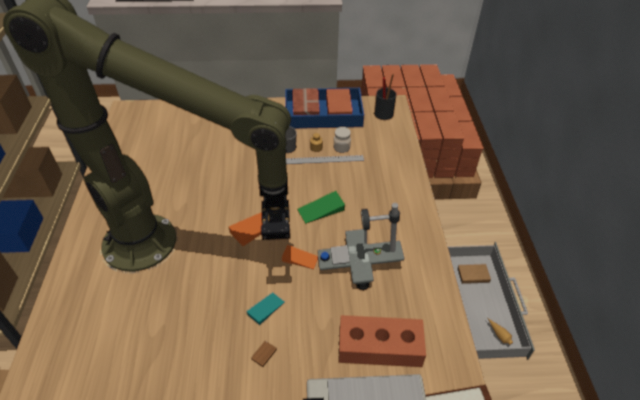

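Run:
```python
from h import *
p=np.array([.43,-.0911,.1037]); 
for dz in(0,.02,.07): print(proj(CAL["side"],p+[0,0,dz]),proj(CAL["top"],p+[0,0,dz]))
im=cv2.imread("pics/s5.png"); cv2.imwrite("pics/s5c.png",cv2.resize(im[160:280,220:340],None,fx=5,fy=5,interpolation=cv2.INTER_CUBIC))
print(ctrl.get_state()["joint_positions"])
```

```text
[277.74215189 238.93092131] [355.32855494 244.25930231]
[277.38943954 234.44249485] [356.07165887 243.56668867]
[276.47615083 222.82047713] [358.03757879 241.73434344]
[ 0.78093782 -0.05309621 -0.60734097  2.0323342  -0.03368025  1.15387248
 -1.35260592]
```

View pics/s5c.png

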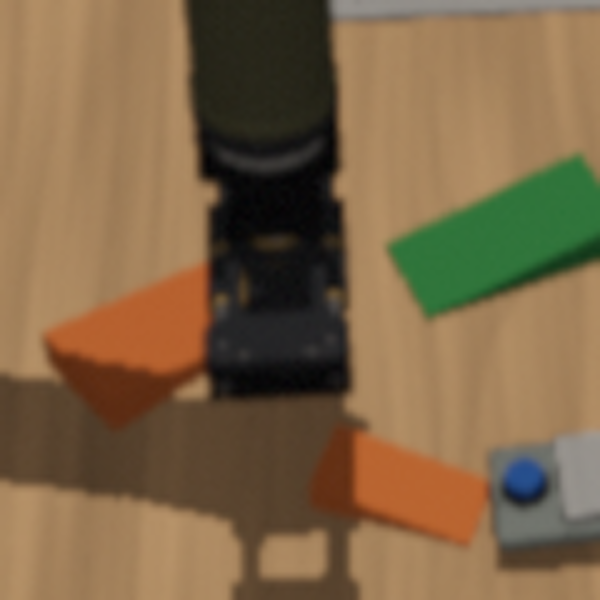

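Run:
```python
from h import *
W=dict(np.load("w1.npz")); print(W["K"])
p=np.array([.4535,-.0914,.1403]); R=W["R"]; print("tcp cam",R@p+W["t"])
for dz in (0,.02,.04,.06,.07):
  for dx in(-.0095,.0095): print(dz,dx,proj(W,p+[dx,.0435,dz]),proj(W,p+[dx,-.0435,dz]))
a=cv2.imread("pics/w1.png")[190:400,120:500]; b=cv2.imread("pics/w5.png")[210:350,220:420]
cv2.imwrite("pics/w1c.png",cv2.resize(a,None,fx=2,fy=2)); cv2.imwrite("pics/w5c.png",cv2.resize(b,None,fx=4,fy=4))
```

```text
[[292.89617145   0.         313.19751255]
 [  0.         292.89617145 202.99386054]
 [  0.           0.           1.        ]]
tcp cam [-0.00053465  0.01911584  0.21204176]
0 -0.0095 [252.68266492 239.98526265] [371.3078353 242.9871024]
0 0.0095 [251.8690009  215.40853342] [373.54298264 218.58082322]
0.02 -0.0095 [246.77370938 252.13270246] [377.03331985 255.37894446]
0.02 0.0095 [245.71013075 225.41688704] [379.65521093 228.8665851 ]
0.04 -0.0095 [239.57678065 266.92791593] [384.00116046 270.45965587]
0.04 0.0095 [238.16643499 237.67562489] [387.13538705 241.45435288]
0.06 -0.0095 [230.619262   285.34249327] [392.66492957 289.21091744]
0.06 0.0095 [228.7116838  253.03988667] [396.50060575 257.21430241]
0.07 -0.0095 [225.26524214 296.34911424] [397.83881352 300.40891337]
0.07 0.0095 [223.02538195 262.28030224] [402.12775331 266.68376217]
```

View pics/w1c.png

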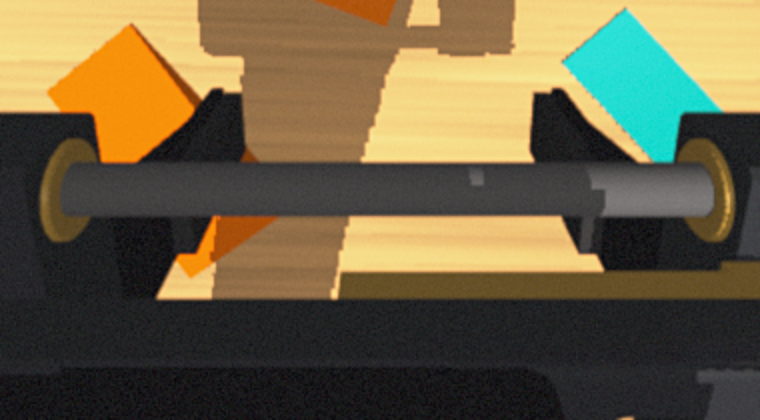

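View pics/w5c.png

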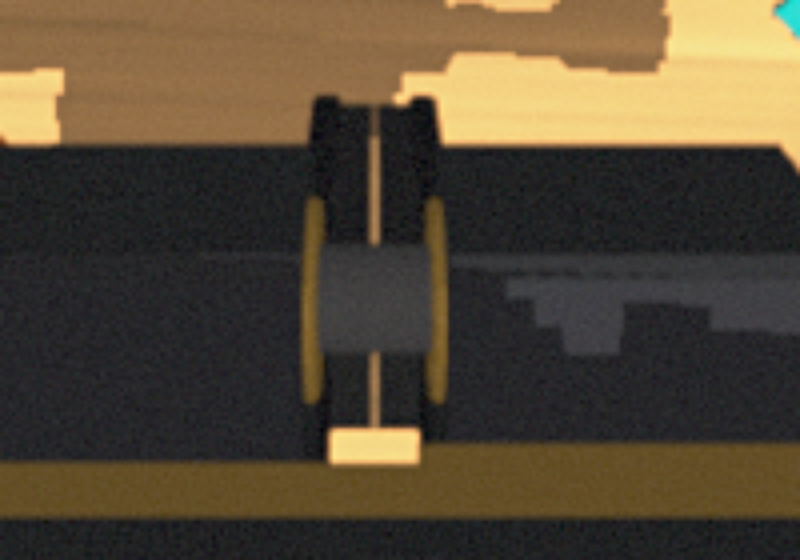

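The wedge has not moved at all. In the wrist view the fingertips (240,236) and (385,236) at 87 mm opening project to about 38 mm above the reported TCP, so the tips passed over the wedge. I'll check this with a guarded descent over bare counter beside the wedge.

Run:
```python
from h import *
st(); print(need((.498,-.025,.02),1.7))
```

```text
t 10.55 p [ 0.4299 -0.0916  0.104 ] xyaw 1.73 tilt [-0.001  0.001] F [ 0.17 -0.34 -0.43] g 0.7
(array([-0.04,  0.04,  0.03]), array([ 70.1, -64.5,  84. ]))
```

{"op": "step_arm", "data": {
  "deltas": [
    [0,0,0,17,-16,0,0],
    [0,0,0,35,-32,10,0],
    [0,0,0,53,-48,30,0],
    [0,0,0,70,-64,50,0],
    [0,0,0,70,-64,75,0],
    [0,0,0,70,-64,92,0],
    [0,0,0,70,-64,100,0],
    [0,0,0,70,-64,100,0]
  ]
}}

```text
time: 11.55
position: [0.4978, -0.0262, 0.0042]
tool_rot: [-3.141, -0.046, 0.001]
ft_force: [0.3, -0.3, 0.1]
grip_width: 0.006
```

{"op": "step_arm", "data": {
  "deltas": [
    [0,0,0,0,0,1,0],
    [0,0,0,0,0,2,0],
    [0,0,0,0,0,3,0],
    [0,0,0,0,0,4,0],
    [0,0,0,0,0,5,0],
    [0,0,0,0,0,6,0],
    [0,0,0,0,0,6,0],
    [0,0,0,0,0,6,0]
  ]
}}

```text
time: 12.55
position: [0.498, -0.026, -0.0016]
tool_rot: [3.141, 0.047, -0.0]
ft_force: [-0.8, -0.2, 0.0]
grip_width: 0.006
```

Run:
```python
from h import *
st()
c=optics.get_calibration("wrist"); im=optics.get_image("wrist")
cv2.imwrite("pics/w6.png",im[:,:,::-1]); np.savez("w6.npz",**c)
```

```text
t 12.55 p [ 0.498  -0.026  -0.0016] xyaw 1.71 tilt [-0. -0.] F [-0.81 -0.25  0.04] g 0.5
```

View pics/w6.png

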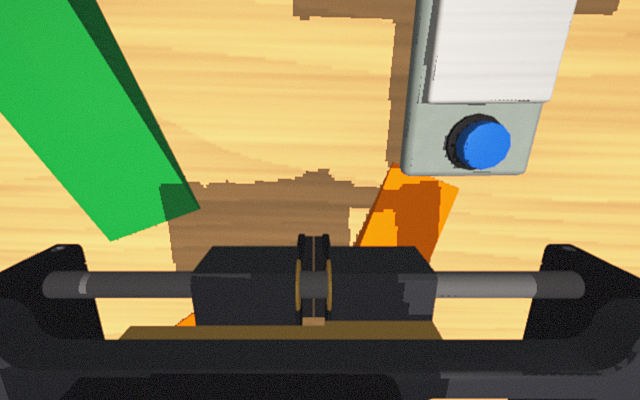

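TCP at -1.6 mm and no contact: the tips really are higher than reported. I descend further, guarded.

{"op": "step_arm", "data": {
  "deltas": [
    [0,0,0,0,0,3,0],
    [0,0,0,0,0,6,0],
    [0,0,0,0,0,9,0],
    [0,0,0,0,0,12,0],
    [0,0,0,0,0,14,0],
    [0,0,0,0,0,16,0],
    [0,0,0,0,0,18,0],
    [0,0,0,0,0,18,0]
  ]
}}

```text
time: 13.6
position: [0.4979, -0.026, -0.0197]
tool_rot: [3.141, 0.047, -0.0]
ft_force: [-0.3, 0.1, -0.3]
grip_width: 0.008
```

{"op": "step_arm", "data": {
  "deltas": [
    [0,0,0,0,0,1,0],
    [0,0,0,0,0,2,0],
    [0,0,0,0,0,3,0],
    [0,0,0,0,0,4,0],
    [0,0,0,0,0,5,0],
    [0,0,0,0,0,6,0],
    [0,0,0,0,0,6,0],
    [0,0,0,0,0,6,0]
  ]
}}

```text
time: 14.6
position: [0.498, -0.026, -0.0256]
tool_rot: [3.141, 0.047, -0.0]
ft_force: [-0.3, -0.2, 0.3]
grip_width: 0.007
```

Run:
```python
from h import *
st()
c=optics.get_calibration("wrist"); im=optics.get_image("wrist")
cv2.imwrite("pics/w7.png",im[:,:,::-1]); np.savez("w7.npz",**c)
s=optics.get_image("side")
cv2.imwrite("pics/s7.png",cv2.resize(s[190:310,230:390],None,fx=5,fy=5,interpolation=cv2.INTER_CUBIC)[:,:,::-1])
```

```text
t 14.6 p [ 0.498  -0.026  -0.0256] xyaw 1.7 tilt [-0. -0.] F [-0.33 -0.22  0.31] g 0.6
```

View pics/w7.png

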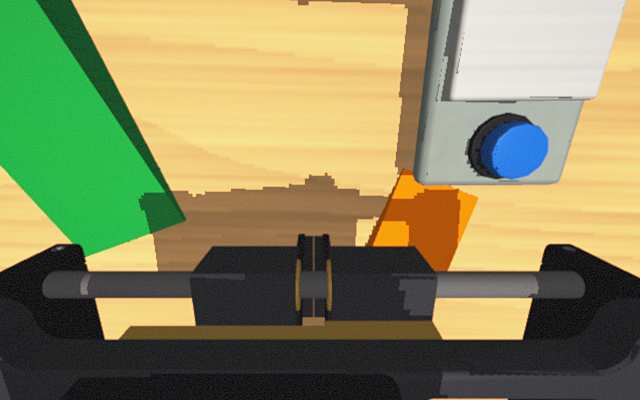

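View pics/s7.png

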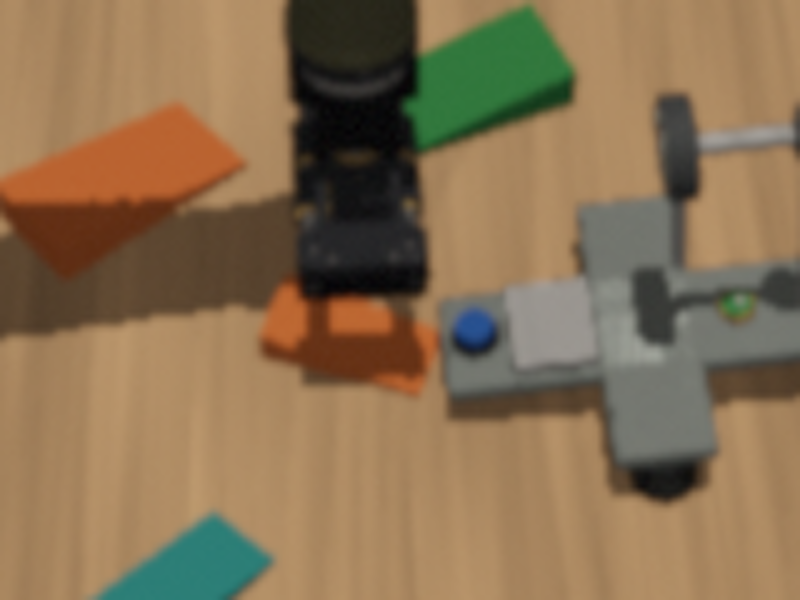

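Run:
```python
from h import *
o,d=ray(CAL["side"],(230+360/5,190+292/5)); k=(-.121-o[1])/d[1]; print(o+k*d)
o,d=ray(CAL["side"],(230+360/5,190+292/5)); k=(-.026-.08-o[1])/d[1]; print(o+k*d)
# s5: body at tcp (.43,-.0911,.1037)
o,d=ray(CAL["side"],(220+280/5,160+395/5)); k=(-.0911-.095-o[1])/d[1]; print(o+k*d)
```

```text
[ 0.49836561 -0.121       0.09455282]
[ 0.49842525 -0.106       0.07550768]
[ 0.4320909  -0.1861      0.21949543]
```

{"op": "step_arm", "data": {
  "deltas": [
    [0,0,0,0,0,1,0],
    [0,0,0,0,0,2,0],
    [0,0,0,0,0,3,0],
    [0,0,0,0,0,4,0],
    [0,0,0,0,0,5,0],
    [0,0,0,0,0,6,0],
    [0,0,0,0,0,6,0],
    [0,0,0,0,0,6,0]
  ]
}}

```text
time: 15.7
position: [0.4981, -0.026, -0.0315]
tool_rot: [3.141, 0.047, 0.0]
ft_force: [-0.4, -0.5, 1.0]
grip_width: 0.003
```

{"op": "step_arm", "data": {
  "deltas": [
    [0,0,0,0,0,0.5,0],
    [0,0,0,0,0,1,0],
    [0,0,0,0,0,1.5,0],
    [0,0,0,0,0,2,0],
    [0,0,0,0,0,2.5,0],
    [0,0,0,0,0,3,0],
    [0,0,0,0,0,3,0],
    [0,0,0,0,0,3,0]
  ]
}}

```text
time: 16.7
position: [0.4981, -0.026, -0.0346]
tool_rot: [3.141, 0.047, 0.0]
ft_force: [-0.0, -0.6, 0.1]
grip_width: 0.006
```

{"op": "step_arm", "data": {
  "deltas": [
    [0,0,0,0,7,0,0],
    [0,0,0,0,14,0,0],
    [0,0,0,0,21,0,0],
    [0,0,0,0,28,0,0],
    [0,0,0,0,34,0,0],
    [0,0,0,0,40,0,0],
    [0,0,0,0,45,0,0],
    [0,0,0,0,45,0,0]
  ]
}}

```text
time: 17.7
position: [0.4994, -0.0715, -0.0346]
tool_rot: [3.141, 0.046, -0.0]
ft_force: [0.2, -0.1, -0.5]
grip_width: 0.005
```

Run:
```python
from h import *
st()
c=optics.get_calibration("wrist"); im=optics.get_image("wrist")
cv2.imwrite("pics/w8.png",im[:,:,::-1]); np.savez("w8.npz",**c)
```

```text
t 17.7 p [ 0.4994 -0.0715 -0.0346] xyaw 1.66 tilt [ 0. -0.] F [ 0.16 -0.07 -0.51] g 0.4
```

View pics/w8.png

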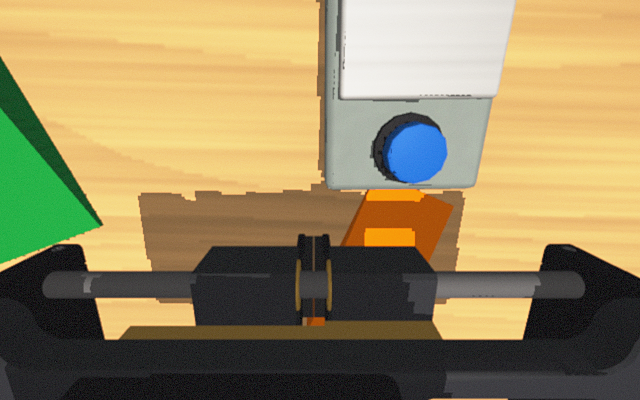

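Run:
```python
from h import *
W=dict(np.load("w8.npz"))
for p,z in(((455,206),.002),((367,192),.003),((343,245),.01),((314,321),.02),((428,258),.006)): print(p,onplane(W,p,z))
print("tip", [ (z,onplane(W,(313,236),z)) for z in(0,.01,.02)])
```

```text
(455, 206) [ 0.53066185 -0.15277488  0.002     ]
(367, 192) [ 0.53775098 -0.10119044  0.003     ]
(343, 245) [ 0.50800587 -0.0886571   0.01      ]
(314, 321) [ 0.46420948 -0.07339426  0.02      ]
(428, 258) [ 0.49924487 -0.14005616  0.006     ]
tip [(0, array([ 0.50882688, -0.07153106,  0.        ])), (0.01, array([ 0.51304632, -0.07140323,  0.01      ])), (0.02, array([ 0.51726576, -0.07127541,  0.02      ]))]
```

The wedge did move: it slid about 26 mm in -y and its centre is now on the line, but it is still turned about -20°. I'll straddle it at the corrected height and square it by closing the jaws on its sides.

{"op": "step_arm", "data": {
  "deltas": [
    [0,0,0,0,-8,0,0],
    [0,0,0,0,-12,-20,0],
    [0,0,0,0,-12,-50,0],
    [0,0,0,-8,10,-60,40],
    [0,0,0,-16,30,-60,87],
    [0,0,0,-17,40,-60,87],
    [0,0,0,-17,40,-60,87],
    [0,0,0,-17,40,-60,87]
  ],
  "newtons": 8
}}

```text
time: 18.75
position: [0.4838, -0.1102, 0.0253]
tool_rot: [-3.14, -0.049, 0.0]
ft_force: [0.2, 0.3, -0.4]
grip_width: 0.49
```

Run:
```python
from h import *
st(); print(need((.483,-.1125,-.0335),1.7))
c=optics.get_calibration("wrist"); im=optics.get_image("wrist")
cv2.imwrite("pics/w9.png",im[:,:,::-1]); np.savez("w9.npz",**c)
```

```text
t 18.75 p [ 0.4838 -0.1102  0.0253] xyaw 1.78 tilt [-0.     0.001] F [ 0.21  0.32 -0.35] g 42.7
(array([-0.04,  0.  ,  0.08]), array([-0.9,  2.3, 58.8]))
```

View pics/w9.png

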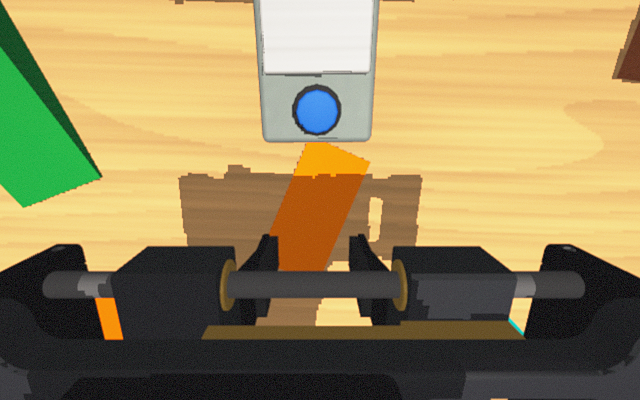

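Run:
```python
from h import *
W=dict(np.load("w9.npz"))
a,b=onplane(W,(307,141),.002),onplane(W,(370,161),.002); print(a,b)
u=(a-b)/np.linalg.norm(a-b); d=np.array([u[1],-u[0]]); print(np.degrees(np.arctan2(d[1],d[0])),"centre",(a+b)[:2]/2-d*.05)
print(onplane(W,(317,110),.051))
```

```text
[ 0.54461286 -0.10413236  0.002     ] [ 0.53127927 -0.15207341  0.002     ]
-15.542564437477063 centre [ 0.48977448 -0.11470518]
[ 0.56572337 -0.11018947  0.051     ]
```

{"op": "step_arm", "data": {
  "deltas": [
    [0,0,0,0,2,0,87],
    [0,0,0,-1,2,0,87],
    [0,0,0,-1,2,0,87],
    [0,0,0,-1,2,0,87],
    [0,0,0,-1,2,15,87],
    [0,0,0,-1,2,30,87],
    [0,0,0,-1,2,45,87],
    [0,0,0,-1,2,52,87]
  ]
}}

```text
time: 19.8
position: [0.4815, -0.1131, -0.0283]
tool_rot: [-3.14, -0.047, 0.004]
ft_force: [-0.7, -0.8, -0.8]
grip_width: 1.001
```

{"op": "step_arm", "data": {
  "deltas": [
    [0,0,0,0,0,2,87],
    [0,0,0,0,0,5,87],
    [0,0,0,0,0,6,80],
    [0,0,0,0,0,6,70],
    [0,0,0,0,0,6,60],
    [0,0,0,0,0,6,55],
    [0,0,0,0,0,6,51],
    [0,0,0,0,0,6,49]
  ],
  "newtons": 8
}}

```text
time: 20.8
position: [0.4827, -0.1136, -0.0325]
tool_rot: [3.141, 0.047, 0.0]
ft_force: [-1.0, 0.7, 1.2]
grip_width: 0.625
```

Run:
```python
from h import *
st()
c=optics.get_calibration("wrist"); im=optics.get_image("wrist")
cv2.imwrite("pics/w10.png",im[:,:,::-1]); np.savez("w10.npz",**c)
```

```text
t 20.8 p [ 0.4827 -0.1136 -0.0325] xyaw 1.7 tilt [ 0. -0.] F [-1.01  0.69  1.23] g 54.4
```

View pics/w10.png

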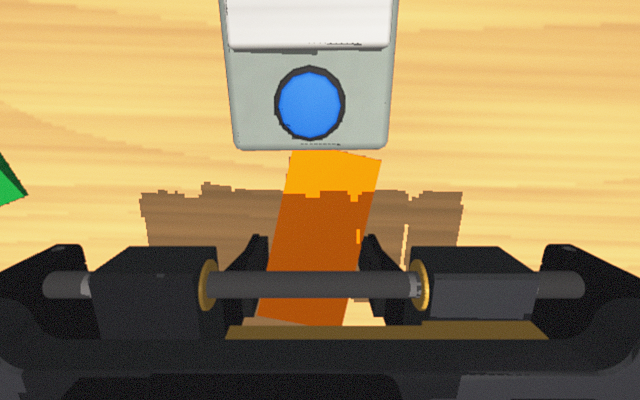

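{"op": "step_arm", "data": {
  "deltas": [
    [0,0,0,0,0,0,49],
    [0,0,0,0,0,0,48],
    [0,0,0,0,0,0,48],
    [0,0,0,0,0,0,48],
    [0,0,0,0,0,0,48],
    [0,0,0,0,0,0,60],
    [0,0,0,0,0,0,70],
    [0,0,0,0,0,0,70]
  ]
}}

```text
time: 21.85
position: [0.4824, -0.1134, -0.0327]
tool_rot: [-3.141, -0.047, 0.001]
ft_force: [-0.4, -0.5, 1.2]
grip_width: 0.787
```

Run:
```python
from h import *
st()
c=optics.get_calibration("wrist"); im=optics.get_image("wrist")
cv2.imwrite("pics/w11.png",im[:,:,::-1]); np.savez("w11.npz",**c)
print(need((.42,-.114,.03),1.7))
```

```text
t 21.85 p [ 0.4824 -0.1134 -0.0327] xyaw 1.71 tilt [-0.  0.] F [-0.37 -0.52  1.17] g 68.5
(array([-0.01,  0.02,  0.01]), array([-62.5,  -1.2, -62.7]))
```

View pics/w11.png

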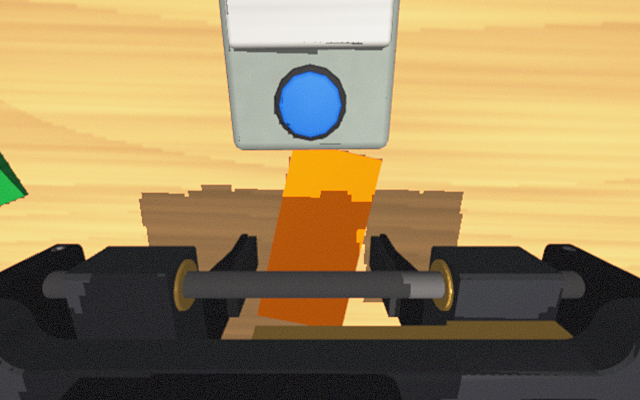

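Run:
```python
from h import *
W=dict(np.load("w11.npz"))
P={}
for n,p,z in(("tL",(291,151),.002),("tR",(382,159),.002),("bL",(258,316),.021),("bR",(344,326),.0215)): P[n]=onplane(W,p,z); print(n,P[n])
for a,b in(("bL","tL"),("bR","tR")): d=P[b]-P[a]; print(np.degrees(np.arctan2(d[1],d[0])),np.linalg.norm(d[:2]))
print("tmid",(P["tL"]+P["tR"])/2,"bmid",(P["bL"]+P["bR"])/2)
```

```text
tL [ 0.54219188 -0.09973033  0.002     ]
tR [ 0.53929566 -0.15036499  0.002     ]
bL [ 0.4490809  -0.08277832  0.021     ]
bR [ 0.4440616  -0.13291441  0.0215    ]
-10.318387851655512 0.0946415565025171
-10.383617369341676 0.0968196707570973
tmid [ 0.54074377 -0.12504766  0.002     ] bmid [ 0.44657125 -0.10784637  0.02125   ]
```

{"op": "step_arm", "data": {
  "deltas": [
    [0,0,0,0,0,0,55],
    [0,0,0,0,0,0,48],
    [0,0,0,0,0,0,48],
    [0,0,0,0,0,0,48],
    [0,0,-2.5,0,0,0,48],
    [0,0,-5,0,-1,0,48],
    [0,0,-7.5,0,-1,0,48],
    [0,0,-9.5,0,-1,0,48]
  ],
  "newtons": 8
}}

```text
time: 22.9
position: [0.4825, -0.1125, -0.0326]
tool_rot: [3.126, 0.309, -0.0]
ft_force: [0.6, -0.2, -0.4]
grip_width: 0.625
```

Run:
```python
from h import *
st()
c=optics.get_calibration("wrist"); im=optics.get_image("wrist")
cv2.imwrite("pics/w12.png",im[:,:,::-1]); np.savez("w12.npz",**c)
```

```text
t 22.9 p [ 0.4825 -0.1125 -0.0326] xyaw 11.29 tilt [-0. -0.] F [ 0.57 -0.25 -0.4 ] g 54.4
```

View pics/w12.png

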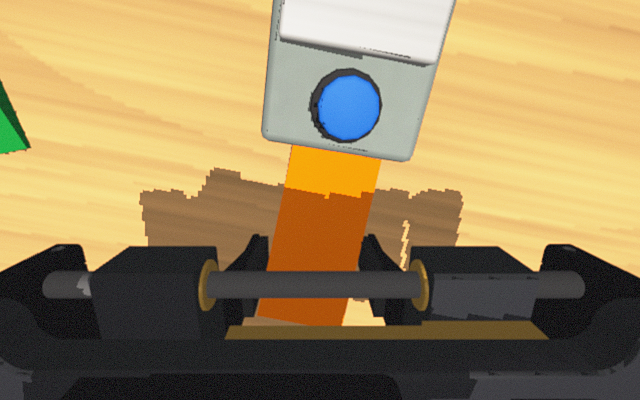

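{"op": "step_arm", "data": {
  "deltas": [
    [0,0,0,0,0,0,62],
    [0,0,0,0,0,0,72],
    [0,0,0,0,0,0,76],
    [0,0,0,0,0,-15,76],
    [0,0,0,0,0,-40,76],
    [0,0,4,-20,-3,-55,40],
    [0,0,9.6,-45,-8,-55,18],
    [0,0,9.6,-58,-10,-55,18]
  ]
}}

```text
time: 23.95
position: [0.4231, -0.1142, 0.0233]
tool_rot: [3.14, 0.045, 0.001]
ft_force: [-0.1, 0.1, 0.2]
grip_width: 0.618
```

Run:
```python
from h import *
st()
c=optics.get_calibration("wrist"); im=optics.get_image("wrist")
cv2.imwrite("pics/w13.png",im[:,:,::-1]); np.savez("w13.npz",**c)
print(need((.424,-.1142,-.031),1.7))
```

```text
t 23.95 p [ 0.4231 -0.1142  0.0233] xyaw 1.65 tilt [ 0.001 -0.001] F [-0.07  0.06  0.25] g 53.8
(array([ 0.08,  0.08, -0.02]), array([ 2.5, -0.2, 53.8]))
```

View pics/w13.png

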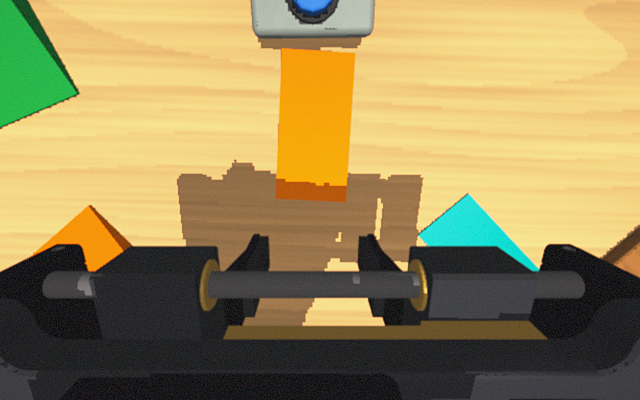

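The wedge is now squared on the line in front of the stand (thin corners (282,49) and (355,54), blunt (276,199) and (347,201)).

Run:
```python
from h import *
W=dict(np.load("w13.npz"))
P={}
for n,p,z in(("tL",(282,49),.002),("tR",(355,54),.002),("bL",(276,199),.022),("bR",(347,201),.022),("sFL",(253,36),.035),("sFR",(374,37),.035)): P[n]=onplane(W,p,z); print(n,P[n])
print("tmid",(P["tL"]+P["tR"])/2,"bmid",(P["bL"]+P["bR"])/2,"s",(P["sFL"]+P["sFR"])/2)
```

```text
tL [ 0.5446003  -0.09011786  0.002     ]
tR [ 0.5429943  -0.13963036  0.002     ]
bL [ 0.44489209 -0.08777057  0.022     ]
bR [ 0.44484517 -0.13798263  0.022     ]
sFL [ 0.54426719 -0.07697269  0.035     ]
sFR [ 0.54578881 -0.14564996  0.035     ]
tmid [ 0.5437973  -0.11487411  0.002     ] bmid [ 0.44486863 -0.1128766   0.022     ] s [ 0.545028   -0.11131133  0.035     ]
```

{"op": "step_arm", "data": {
  "deltas": [
    [0,0,0,0,0,0,18],
    [0,0,0,1,0,10,18],
    [0,0,0,1,0,22,18],
    [0,0,0,1,0,34,18],
    [0,0,0,1,0,44,18],
    [0,0,0,1,0,50,18],
    [0,0,0,1,0,53,18],
    [0,0,0,1,0,53.5,18]
  ]
}}

```text
time: 25.0
position: [0.4249, -0.1139, -0.0311]
tool_rot: [3.141, 0.044, 0.0]
ft_force: [-0.8, 0.3, 0.3]
grip_width: 0.206
```

{"op": "step_arm", "data": {
  "deltas": [
    [0,0,0,5,0,0,18],
    [0,0,0,10,0,0,18],
    [0,0,0,15,-0.2,0,18],
    [0,0,0,22,-0.4,0,18],
    [0,0,0,30,-0.6,0,18],
    [0,0,0,38,-0.8,0,18],
    [0,0,0,45,-1,0,18],
    [0,0,0,47,-1,0,18]
  ]
}}

```text
time: 26.0
position: [0.4723, -0.1114, -0.0311]
tool_rot: [-3.141, -0.045, -0.0]
ft_force: [-0.7, 0.6, -0.4]
grip_width: 0.21
```

Run:
```python
from h import *
st()
c=optics.get_calibration("wrist"); im=optics.get_image("wrist")
cv2.imwrite("pics/w14.png",im[:,:,::-1]); np.savez("w14.npz",**c)
```

```text
t 26.0 p [ 0.4723 -0.1114 -0.0311] xyaw 1.63 tilt [0. 0.] F [-0.73  0.57 -0.43] g 18.3
```

View pics/w14.png

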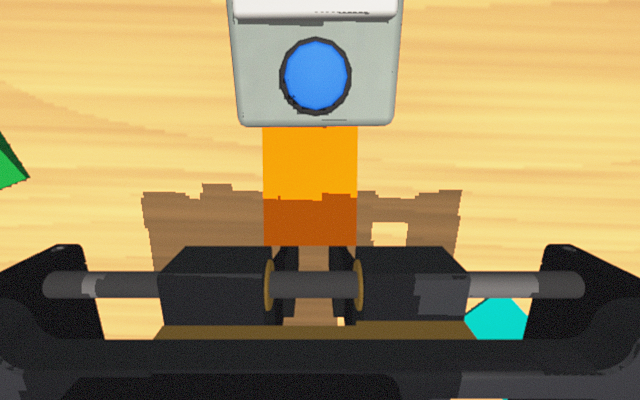

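The wedge is flush on both fingertips (row 246, columns 263–357) and parallel with the spine. I push on, watching the force.

{"op": "step_arm", "data": {
  "deltas": [
    [0,0,0,5,0,0,18],
    [0,0,0,10,0,0,18],
    [0,0,0,15,0,0,18],
    [0,0,0,20,0,0,18],
    [0,0,0,25,0,0,18],
    [0,0,0,30,0,0,18],
    [0,0,0,33,0,0,18],
    [0,0,0,34,0,0,18]
  ]
}}

```text
time: 27.05
position: [0.5023, -0.1109, -0.032]
tool_rot: [3.141, 0.043, -0.011]
ft_force: [-6.8, -0.1, 4.2]
grip_width: 0.206
```

Run:
```python
from h import *
st()
c=optics.get_calibration("wrist"); im=optics.get_image("wrist")
cv2.imwrite("pics/w15.png",im[:,:,::-1]); np.savez("w15.npz",**c)
s=optics.get_image("side")
cv2.imwrite("pics/s15.png",cv2.resize(s[190:310,260:420],None,fx=5,fy=5,interpolation=cv2.INTER_CUBIC)[:,:,::-1])
```

```text
t 27.05 p [ 0.5023 -0.1109 -0.032 ] xyaw 1.58 tilt [-0.007 -0.   ] F [-6.75 -0.06  4.21] g 17.9
```

View pics/w15.png

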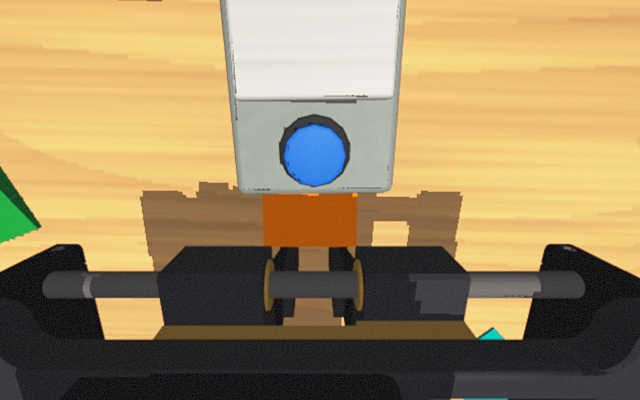

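View pics/s15.png

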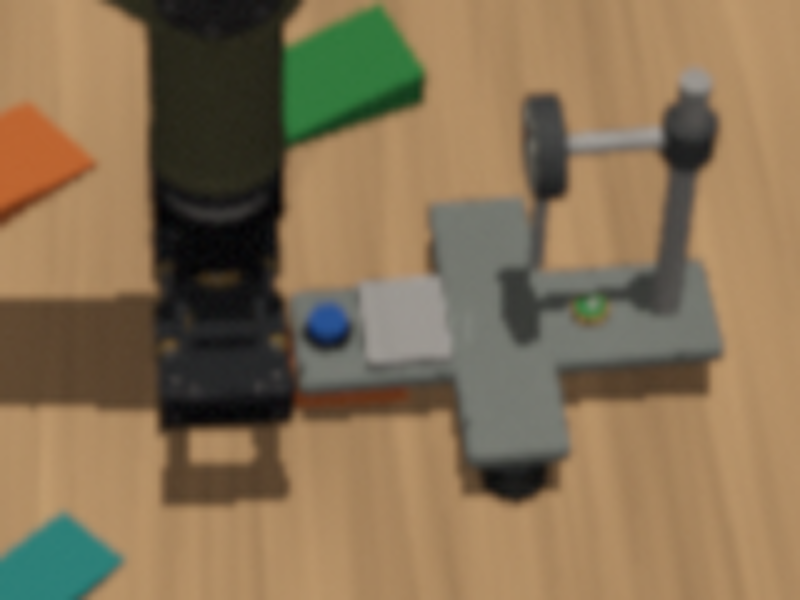

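{"op": "step_arm", "data": {
  "deltas": [
    [0,0,0,2,0,0,18],
    [0,0,0,4,0,0,18],
    [0,0,0,6,0,0,18],
    [0,0,0,8,0,0,18],
    [0,0,0,9,0,0,18],
    [0,0,0,10,0,0,18],
    [0,0,0,10,0,0,18],
    [0,0,0,10,0,0,18]
  ]
}}

```text
time: 28.15
position: [0.5126, -0.1107, -0.032]
tool_rot: [3.141, 0.043, -0.009]
ft_force: [-6.8, 0.4, 1.6]
grip_width: 0.208
```

Run:
```python
from h import *
st()
```

```text
t 28.15 p [ 0.5126 -0.1107 -0.032 ] xyaw 1.57 tilt [-0.006 -0.   ] F [-6.76  0.38  1.63] g 18.1
```

{"op": "step_arm", "data": {
  "deltas": [
    [0,0,0,0.7,0,0,18],
    [0,0,0,1.4,0,0,18],
    [0,0,0,2.1,0,0,18],
    [0,0,0,2.8,0,0,18],
    [0,0,0,3.5,0,0,18],
    [0,0,0,4,0,0,18],
    [0,0,0,4,0,0,18],
    [0,0,0,4,0,0,18]
  ]
}}

```text
time: 29.15
position: [0.5165, -0.1106, -0.032]
tool_rot: [3.141, 0.043, -0.01]
ft_force: [-6.8, -0.6, 2.3]
grip_width: 0.206
```

Run:
```python
from h import *
st()
```

```text
t 29.15 p [ 0.5165 -0.1106 -0.032 ] xyaw 1.57 tilt [-0.006 -0.   ] F [-6.8  -0.6   2.34] g 17.9
```

{"op": "step_arm", "data": {
  "deltas": [
    [0,0,0,1,0,0,18],
    [0,0,0,2,0,0,18],
    [0,0,0,3,0,0,18],
    [0,0,0,4,0,0,18],
    [0,0,0,5,0,0,18],
    [0,0,0,5,0,0,18],
    [0,0,0,5,0,0,18],
    [0,0,0,5,0,0,18]
  ]
}}

```text
time: 30.15
position: [0.5178, -0.1105, -0.0325]
tool_rot: [3.141, 0.043, -0.021]
ft_force: [-14.1, 0.0, 7.8]
grip_width: 0.209
```

Run:
```python
from h import *
st()
s=optics.get_image("side")
cv2.imwrite("pics/s16.png",cv2.resize(s[190:310,260:420],None,fx=5,fy=5,interpolation=cv2.INTER_CUBIC)[:,:,::-1])
```

```text
t 30.15 p [ 0.5178 -0.1105 -0.0325] xyaw 1.56 tilt [-0.014 -0.001] F [-14.1    0.02   7.81] g 18.2
```

View pics/s16.png

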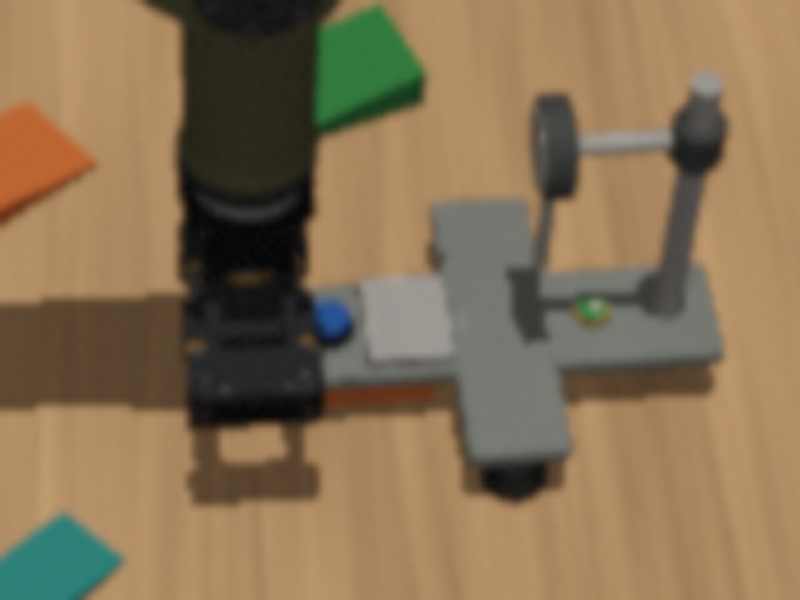

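{"op": "step_arm", "data": {
  "deltas": [
    [0,0,0,1,0,0,18],
    [0,0,0,2,0,0,18],
    [0,0,0,2,0,0,18],
    [0,0,0,-5,0,0,18],
    [0,0,0,-15,0,0,18],
    [0,0,0,-28,0,0,10],
    [0,0,0,-34,0,-20,0],
    [0,0,0,-36,0,-50,0]
  ]
}}

```text
time: 31.2
position: [0.487, -0.111, 0.0188]
tool_rot: [-3.141, -0.044, 0.003]
ft_force: [0.7, -0.1, 0.0]
grip_width: 0.025
```

{"op": "step_arm", "data": {
  "deltas": [
    [0,0,0,0,0,-30,0],
    [0,0,0,0,0,-55,0],
    [0,0,0,0,0,-65,0],
    [0,0,0,0,0,-65,0],
    [0,0,0,0,0,-65,0],
    [0,0,0,0,0,-65,0],
    [0,0,0,0,0,-65,0],
    [0,0,0,0,0,-65,0]
  ]
}}

```text
time: 32.2
position: [0.4886, -0.111, 0.0836]
tool_rot: [-3.141, -0.044, 0.001]
ft_force: [-0.1, 0.1, -1.4]
grip_width: 0.004
```

Run:
```python
from h import *
st()
c=optics.get_calibration("wrist"); im=optics.get_image("wrist")
cv2.imwrite("pics/w17.png",im[:,:,::-1]); np.savez("w17.npz",**c)
p=ctrl.get_state()["position"]; print("cam",-np.array(c["R"]).T@c["t"]-p)
s=optics.get_image("side")
cv2.imwrite("pics/s17.png",cv2.resize(s[190:310,260:420],None,fx=5,fy=5,interpolation=cv2.INTER_CUBIC)[:,:,::-1])
```

```text
t 32.2 p [ 0.4886 -0.111   0.0836] xyaw 1.61 tilt [-0.  0.] F [-0.1   0.11 -1.4 ] g 0.4
cam [0.07840591 0.00193745 0.19775349]
```

View pics/w17.png

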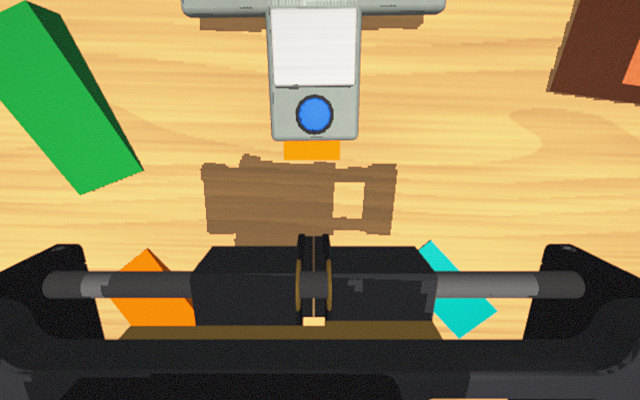

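View pics/s17.png

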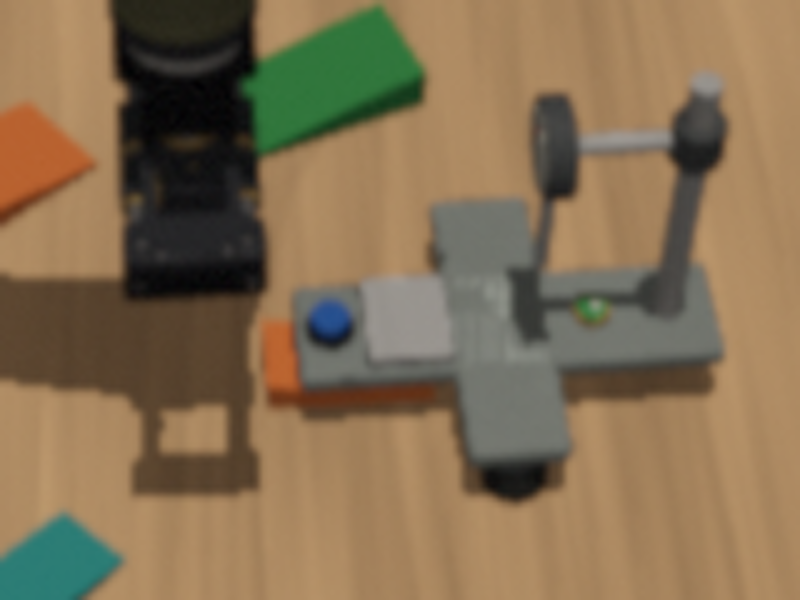

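Run:
```python
from h import *
W=dict(np.load("w17.npz"))
print("pad",onplane(W,(314.5,114),.059), tri(W,(314.5,114),CAL["side"],(260+329/5,190+320/5)))
print("wedge edge",onplane(W,(284,160),.022),onplane(W,(340,160),.022))
t=optics.get_image("top"); cv2.imwrite("pics/t17.png",cv2.resize(t[90:240,290:410],None,fx=4,fy=4,interpolation=cv2.INTER_CUBIC)[:,:,::-1])
print("dial side", [onplane(CAL["side"],(260+550/5,190+145/5),z) for z in(.195,)])
print("dial tri",tri(CAL["side"],(260+540/5,190+145/5),CAL["top"],(290+255*.28,100+170*.28)))
print(need((.568,-.110,.06),1.7))
```

```text
pad [ 0.56869737 -0.11015819  0.059     ] (array([ 0.56804127, -0.11014733,  0.05081288]), np.float64(0.0014378897316314992))
wedge edge [ 0.52925562 -0.08448902  0.022     ] [ 0.53065365 -0.13405572  0.022     ]
dial side [array([ 0.68585448, -0.10605618,  0.195     ])]
dial tri (array([ 0.68046234, -0.10499033,  0.19398699]), np.float64(0.00020929536162753932))
(array([-0.  ,  0.01, -0.09]), array([79.3,  1.1, 23.9]))
```

View pics/t17.png

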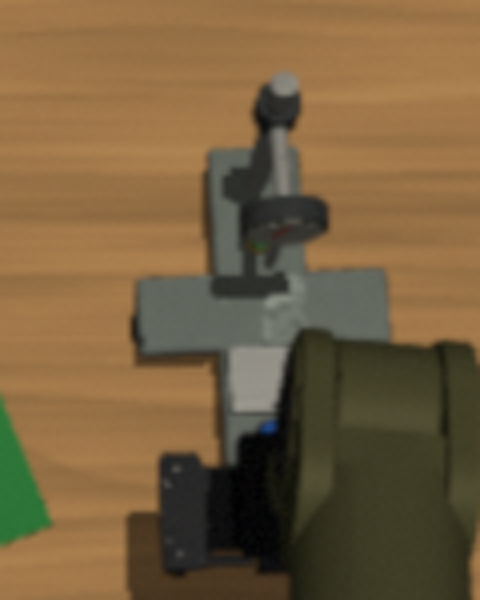

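{"op": "step_arm", "data": {
  "deltas": [
    [0,0,0,20,0,0,0],
    [0,0,0,40,0,0,0],
    [0,0,0,60,0,0,0],
    [0,0,0,75,1,8,0],
    [0,0,0,80,1,20,0],
    [0,0,0,80,1,32,0],
    [0,0,0,80,1,40,0],
    [0,0,0,80,1,44,0]
  ]
}}

```text
time: 33.35
position: [0.5679, -0.11, 0.0392]
tool_rot: [3.141, 0.044, -0.002]
ft_force: [-0.0, 0.3, -0.3]
grip_width: 0.009
```

Run:
```python
from h import *
st(); print(need((.5686,-.1101,.025),1.7))
```

```text
t 33.35 p [ 0.5679 -0.11    0.0392] xyaw 1.6 tilt [-0.001 -0.   ] F [-0.02  0.34 -0.32] g 0.7
(array([ 0.  ,  0.06, -0.1 ]), array([ 0.7,  0.2, 14.2]))
```

{"op": "step_arm", "data": {
  "deltas": [
    [0,0,0,0,0,3,0],
    [0,0,0,0,0,6,0],
    [0,0,0,0,0,9,0],
    [0,0,0,0,0,12,0],
    [0,0,0,0,0,14,0],
    [0,0,0,0,0,16,0],
    [0,0,0,0,0,17,0],
    [0,0,0,0,0,17,0]
  ]
}}

```text
time: 34.35
position: [0.5687, -0.1099, 0.0231]
tool_rot: [3.141, 0.044, -0.0]
ft_force: [-0.9, -0.6, 2.3]
grip_width: 0.009
```

Run:
```python
from h import *
st()
```

```text
t 34.35 p [ 0.5687 -0.1099  0.0231] xyaw 1.6 tilt [-0. -0.] F [-0.9  -0.62  2.27] g 0.8
```

{"op": "step_arm", "data": {
  "deltas": [
    [0,0,0,0,0,1,0],
    [0,0,0,0,0,2,0],
    [0,0,0,0,0,3,0],
    [0,0,0,0,0,4,0],
    [0,0,0,0,0,5,0],
    [0,0,0,0,0,6,0],
    [0,0,0,0,0,6,0],
    [0,0,0,0,0,6,0]
  ]
}}

```text
time: 35.35
position: [0.5687, -0.11, 0.0191]
tool_rot: [3.14, 0.044, -0.001]
ft_force: [-7.3, 0.8, 17.2]
grip_width: 0.004
```

Run:
```python
from h import *
st()
```

```text
t 35.35 p [ 0.5687 -0.11    0.0191] xyaw 1.6 tilt [-0.    -0.001] F [-7.32  0.83 17.24] g 0.4
```

The button bottoms after 4 mm at 17 N and the stand does not sink. I hold for a second.

{"op": "step_arm", "data": {
  "deltas": [
    [0,0,0,0,0,-0.5,0],
    [0,0,0,0,0,-0.5,0],
    [0,0,0,0,0,-0.5,0],
    [0,0,0,0,0,-0.5,0],
    [0,0,0,0,0,-0.5,0],
    [0,0,0,0,0,-0.5,0],
    [0,0,0,0,0,-0.5,0],
    [0,0,0,0,0,-0.5,0]
  ]
}}

```text
time: 36.35
position: [0.5688, -0.1099, 0.0192]
tool_rot: [3.14, 0.044, -0.0]
ft_force: [-6.1, 0.8, 14.0]
grip_width: 0.008
```

{"op": "step_arm", "data": {
  "deltas": [
    [0,0,0,0,0,0,0],
    [0,0,0,0,0,-5,0],
    [0,0,0,0,0,-15,0],
    [0,0,0,0,0,-35,0],
    [0,0,0,0,0,-60,0],
    [0,0,0,-20,0,-80,0],
    [0,0,0,-50,0,-90,0],
    [0,0,0,-80,0,-95,0]
  ]
}}

```text
time: 37.35
position: [0.4889, -0.112, 0.1141]
tool_rot: [3.141, 0.045, 0.004]
ft_force: [0.4, -0.7, 0.1]
grip_width: 0.003
```

{"op": "step_arm", "data": {
  "deltas": [
    [0,0,0,-10,0,0,0],
    [0,0,0,-15,0,0,0],
    [0,0,0,-20,0,0,0],
    [0,0,0,-20,0,0,0],
    [0,0,0,-20,0,0,0],
    [0,0,0,-20,0,0,0],
    [0,0,0,-20,0,0,0],
    [0,0,0,-20,0,0,0]
  ]
}}

```text
time: 38.35
position: [0.4688, -0.1126, 0.1124]
tool_rot: [-3.141, -0.044, 0.0]
ft_force: [0.0, -0.2, 0.2]
grip_width: 0.006
```

Run:
```python
from h import *
st()
c=optics.get_calibration("wrist"); im=optics.get_image("wrist")
cv2.imwrite("pics/w18.png",im[:,:,::-1])
for p,z in(((0,0),0),): pass
np.savez("w18.npz",**c)
s=optics.get_image("side")
cv2.imwrite("pics/s18.png",cv2.resize(s[190:310,260:420],None,fx=5,fy=5,interpolation=cv2.INTER_CUBIC)[:,:,::-1])
a=cv2.cvtColor(cv2.imread("pics/s17.png")[190:,260:740],6).astype(int);b=cv2.cvtColor(cv2.imread("pics/s18.png")[190:,260:740],6).astype(int);print("diff",np.abs(a-b).mean(),np.abs(a-b).max())
```

```text
t 38.35 p [ 0.4688 -0.1126  0.1124] xyaw 1.61 tilt [-0.  0.] F [ 0.04 -0.24  0.18] g 0.5
diff 1.4258079268292683 116
```

View pics/s18.png

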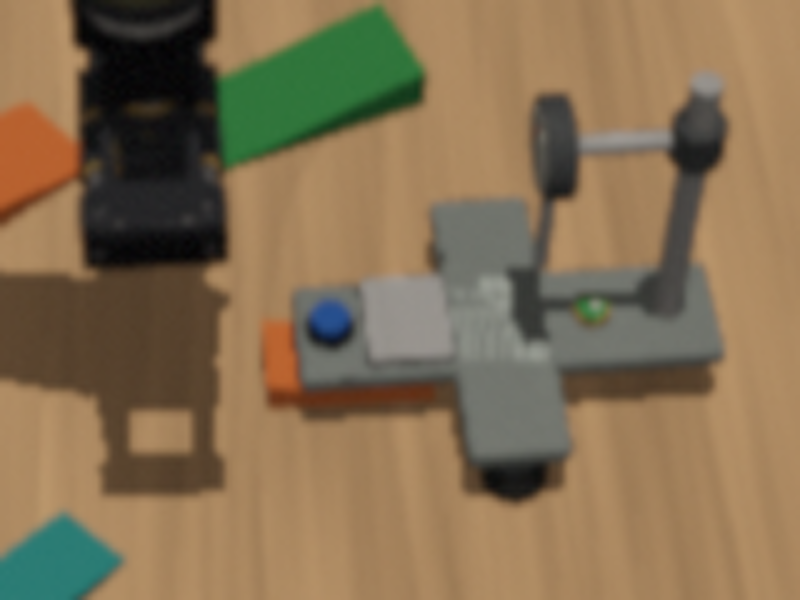

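View pics/w18.png

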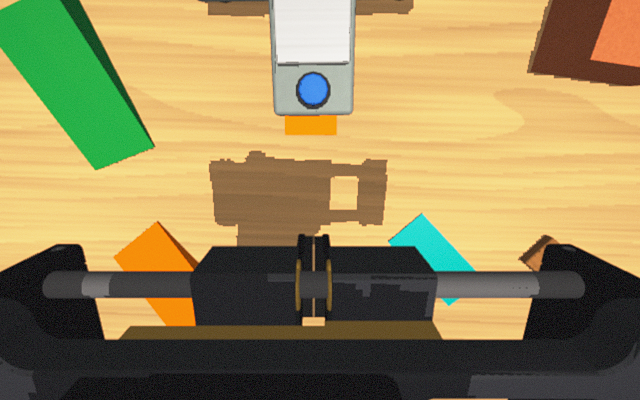

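The stand and wedge look the same as before the press: wedge at side crop (280,360), button up at (330,322). The bystanders in view have not moved and the arm is clear, so I hand in.

```bash
python3 -c "
from bench import ctrl
print(ctrl.close_job())"
```

```text
the job is handed in; nothing more can be done
None
```

The orange wedge is under the front foot, the stand came up level, and the button test showed no sinking. I handed the job in at about 38 s of the 54 s allowed.

- **Wedge:** I slid the smaller orange wedge flat along the counter. I squared it on the stand's line by pushing its side, then gripped its sides lightly and turned it without lifting. Then I pushed its blunt end under the foot.
- **Tightness:** The push held at about 7 N while the foot was lifting. It rose to 14 N within about 1.3 mm, which I took as the level stop. I pushed about 2 mm further before backing off. The blunt end then measured about 39 mm in front of the foot, against the 40 mm expected.
- **Button test:** The button went down its full 4 mm and stopped hard. I held it there for over a second at 14–17 N, with no drop beyond the button's own travel. After I backed away, pictures from before and after the press showed the stand and wedge unchanged, with the button up.

**What went wrong on the way:**
- **Fingertip height:** The fingertips sit about 36 mm higher than the reported tool position, so my first three moves (two side sweeps and a squeeze) passed over the wedge without touching it. A careful descent confirmed this and I corrected for it.
- **First squeeze:** It stopped with the wedge still about 10° off, which is why I turned it while gripped.
- **Sideways force:** The press also carried 6–7 N sideways from friction. It did not move anything I could see.
- **Level:** I judged level from the force rise, the wedge position and the pictures; I did not measure the tilt directly.

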